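# Click the upper storage tier onto the lower one

## Task

Put the light grey upper tier squarely onto the lower tier that holds the ladders: set it down on the two spring clips and let go, then press its ends down with the fingertips, one after the other, until both clips have snapped over it and it sits fully home and level. Press only as hard as a click needs, never force it, and leave the other game pieces where they are.

Things in the scene. Friction and masses are not known exactly. Their poses are not given: they have to be found in the camera images.
- upper_tier: Loose light grey polypropylene sorting tray, 0.17 to 0.34 kg, on the shelf at the start. Origin: centre of its underside, z up, long axis y. 120 mm wide (x), 176 mm long (y), rim 34 mm high. A flange at each end, 100 mm wide, reaches y = +-95 mm: its top is 12 mm up, its lower edge chamfered (y 89 mm at the underside to 95 mm at 10.5 mm up). Ends alike: either way round is right.
- fin_top (a point): Middle of the top edge of the upper tier's carrying fin, to be grasped from above: 14 mm thick (tier x), 80 mm long (tier y), its top 62 mm above the tier's underside and 28 mm above its rim; open wells about 50 mm wide and 30 mm deep lie on either side of it.
- ledge_a (a point): Centre of the flat solid thumb ledge at the upper tier's +y end, where to press: 120 mm wide (x), 26 mm deep (y), at y +75 mm and 34 mm above the tier's underside.
- ledge_b (a point): The same ledge at the upper tier's -y end (y -75 mm, 34 mm up).
- lower_tier: Darker grey polypropylene open box, two ladders in it, held to the shelf by four foam feet 6 mm high. Origin: centre of its underside, z up. 130 mm wide (x), 176 mm long (y), 220 mm over the spring clips at its +y and -y ends. Guide lips on the long sides leave the upper tier 1.5 mm on each side, flaring from 72 to 86 mm up to 8 mm. Two posts at each end, 90 mm high, leave its flange 1.5 mm.
- seat (a point): Centre of the lower tier's rim plane, 62 mm above its underside. Home: the upper tier's origin at this point, level, long axes parallel. Laid loosely on the clips its underside is 11 mm above this plane. The feet give 1 mm per 3 N, up to 6 mm, so the rim sinks under the push and comes back. Once the tier is going down press it with no more than 50 N: running on against the stop soon exceeds that.
- clip_a (a joint): Sprung tilt, rad, of the clip at the lower tier's +y end, a dark 44 mm wide strip, tip 95 mm above the box's underside: 0 at rest, 0.02 to 0.07 when spread by the flange, near 0 again once snapped in. Pressed on the ledge above it, that end (the other stays up) resists with a push rising to 12 to 23 N, 2 to 5 mm short of home, then the clip snaps in, the push drops by a third, and the rim is the stop.
- clip_b (a joint): The same for the clip at the lower tier's -y end.
- tip_a (a point): Tip of the +y clip's barb at rest, 91 mm from the lower tier's middle and 76 mm above its underside: below a lead-in face sloping 30 degrees off upright, above a flat catch. Snapped in, it reaches 4 mm over the flange.
- tip_b (a point): The same for the clip at the -y end.
- pawn: Orange plastic pawn, 36 mm across, 71 mm tall, standing on the shelf; leave alone. Origin at the centre of its foot.
- dice_cup: Steel dice rolling cup, 72 mm across, 95 mm tall, open top; leave alone. Origin at the centre of its foot.
- spinner: Pink plastic spinner, disc 116 mm across with a press button, 32 mm tall; leave alone. Origin at the centre of its underside.
- ladder_3: Wooden game ladder 140 x 40 x 9 mm lying on the shelf; leave alone. Origin at the centre of its underside.
Not all that is in view belongs to the job. There is more than one size of the upper_tier; the job needs the middle-sized.

How it is judged:
By the outcome, as a careful person would: the job done as asked, in the order asked, and still so for the second after the job is handed in, with the robot touching nothing.
It also fails if it takes over 69 s, if anything falls off the work surface, if the arm or the gripper's body presses on something with over 40 N, if the wrist force passes 120 N, or if a joint passes its speed limit or range.

## Robot

A 6-joint arm with a two-finger parallel gripper is mounted at the origin on the work surface. World frame = base frame: x ahead of the robot, y to its left, z up, the work surface at z = 0. Lengths are in m, angles in rad, forces in N, time in s.
With the tool pointing down it reaches from about 0.425 to 0.95 m from the base axis. Payload 3.5 kg.
Tool frame: the origin (TCP) lies on the centre line of the jaws, within the pads' length; the fingertips stand ahead of it and the grasp point (between the pads) lies 11 mm behind it (tips_ahead is the z of the fingertips in the tool frame, in m); z points along the fingers, y is the direction in which the jaws open and shut (so a half turn about z gives the same grasp; the last joint's range is limited). The gripper opens to 85 mm and grips with 20 to 120 N. Pads are 22 mm wide; open, the fingers measure 114 mm over their backs; the gripper's body (76 mm by 85 mm) begins 54 mm behind the grasp point. The pads swing forward as they close: fully open they stand 13 mm farther back than shut.
Start: joints at [-1.49, 0.286, 1.577, -0, 1.279, -0.15], TCP at [0.154, -0.657, 0.218] pointing down, gripper open.
Joint ranges: [-2.77, 2.77], [-0.9, 2.22], [0.21, 2.48], [-1.53, 4.67], [0.24, 2.81], [-2.84, 2.84]. Speed limits (rad/s): [2.79, 2.79, 3.14, 3.14, 3.14, 3.14].

## Interface

Orientations are given as a unit quaternion [x, y, z, w].
In Python, from plant import * gives the robot as it stands. The module is installed in compiled form; this text tells all that it offers.
- The arm moves only by the tool move_arm, never from a script. Its arguments are lists of equal length, an entry for each row: "linear": the shift along the world's x, y, z in m, a list of three; "twist": the turn, a rotation vector about the world's x, y, z in degrees, a list of three. A call has 1 to 20 rows; each row shifts and turns the pose as measured when the row begins; what a row does not reach is not made up. A row lasts 1/12 s, in which the tool goes at most 41.7 mm and 7.16 degrees, less where a joint would pass 70% of its speed; a pose out of reach is approached as far as the arm can. A call is refused whole if a number of a shift passes 0.0417 or a number of a turn 7.16, either way. A call with a gripper value outside its range is refused whole. "grip" is the opening, from 0 (shut) to 1 (fully open), set as the call begins (left out, the last holds). The fingers move at their own pace and stop on an object; "force" is the grip in N (left out, the last holds). Time passes only in rows, so rows that do not move let the fingers close. It gives the time, the measured TCP pose, the force and the opening at its end, in the units of the state.
- get_state(): the state, without advancing time (a new reading comes with each control period).
- read_camera(name): name is "scene" or "top" or "wrist"; returns a dict with "img" (400x640x3 uint8, blue, green, red), "depth" (400x640 float32, m along the optical axis (not along the pixel's ray), 0 where there is no reading), "fx", "fy", "cx", "cy" (pixels), "rvec" (rotation vector, rad) and "tvec" (3), from world to camera coordinates, as OpenCV has them. Camera axes: x right, y down, z forward; pixel columns grow to the right and rows downward; lengths in m; the calibration is good to about 2 mm. A picture is of the moment at which its call begins.
- sign_off(): hands the job in, once; it reports no verdict.
The state is a dict: "time": time; "qpos": joint angles; "dq": joint speeds; "joint_efforts": joint torques, N m; "eef_pos": TCP position; "tcp_rot": TCP orientation; "contact_force": force on the tool from outside, world axes, zero at the start; "wrist_torque": the same for the moment, N m; "opening": opening from 0.0 (shut) to 1.0 (fully open).
Only numpy, scipy, OpenCV 4.12 (cv2) and the standard library are available. Lean on these libraries where they do the work, as an engineer would, in place of code of your own. Each camera call takes 0.05 s, during which the arm holds its last target.

## Working session

There is one attempt and no reset: what is moved stays moved. The work goes in short steps, Python scripts to look and compute and a tool call to move; the robot and the scene stay as the last step left them, time stands still between calls to the robot, and variables do not carry over. Pictures are saved under pics/ and viewed, and the job is handed in when it is done.

Besides the shell and the picture viewer there is one more tool, called after ">>>" as name(argument=value, ...) on one line, values as JSON. move_arm: Moves the arm, as the interface text tells. Its arguments: {"type":"object","properties":{"linear":{"type":"array","items":{"type":"array","items":{"type":"number"}}},"twist":{"type":"array","items":{"type":"array","items":{"type":"number"}}},"grip":{"type":"number"},"force":{"type":"number"}},"required":["linear","twist"]}

```bash
mkdir -p pics; cat > h.py <<'E'
import numpy as np, cv2
from plant import *
def snap(n,tag):
    c=read_camera(n); cv2.imwrite(f'pics/{tag}.png',c['img']); np.savez(f'pics/{tag}.npz',**c); return c
def load(tag): return dict(np.load(f'pics/{tag}.npz'))
def cloud(c):
    R=cv2.Rodrigues(c['rvec'])[0]; t=np.array(c['tvec']).ravel()
    v,u=np.mgrid[0:400,0:640]; d=c['depth']
    P=np.stack([(u-c['cx'])/c['fx']*d,(v-c['cy'])/c['fy']*d,d],-1)
    W=(P-t)@R; W[d<=0]=np.nan
    return W
E
python3 - <<'E'
from h import *
for n in ['scene','top','wrist']:
    c=snap(n,n+'0'); print(n,c['fx'],c['cx'],c['cy'],c['rvec'],c['tvec'],(c['depth']>0).mean())
s=get_state(); print(s)
E
```

```text
scene 462.075259139377 312.21494758176465 193.62129066378336 [ 1.30388344  2.06511458 -1.03733094] [ 0.22849055 -0.15831366  1.43737347] 0.99583203125
top 469.9125321725606 324.5697300566117 203.14150269674818 [ 2.15871004 -2.20046866  0.10573136] [-0.03855721  0.4715678   1.21866048] 0.99612890625
wrist 312.72135916061325 319.01988434473213 199.0482625869322 [-2.2862687   1.80859461  0.25801517] [-0.67461062 -0.03713898  0.38015543] 0.9961171875
{'time': 0.15, 'qpos': array([-1.48997342e+00,  2.87037001e-01,  1.57785866e+00,  1.94127095e-05,
        1.27862001e+00, -1.50003718e-01]), 'dq': array([ 1.08869830e-03, -2.05982162e-03, -3.77100606e-03,  1.49082282e-03,
        1.08314381e-03,  7.06338877e-05]), 'joint_efforts': array([ 8.79442923e-04, -4.06602609e+01, -2.93138552e+01, -9.52205073e-05,
        3.93321810e-03,  5.27641291e-07]), 'eef_pos': array([ 0.15441447, -0.65653749,  0.21690535]), 'tcp_rot': array([ 9.93347137e-01,  1.15154421e-01,  4.25390052e-05, -9.60609848e-04]), 'contact_force': array([0.37513301, 0.18781431, 0.33033652]), 'wrist_torque': array([-0.04728972, -0.02571722, -0.01398283]), 'opening': 1.0042720189327485}
```

View pics/scene0.png

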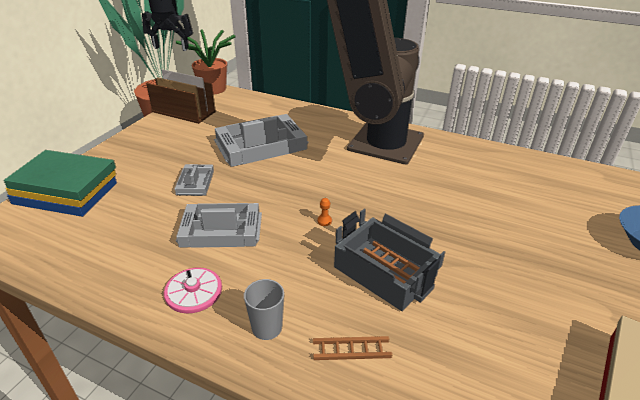

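View pics/top0.png

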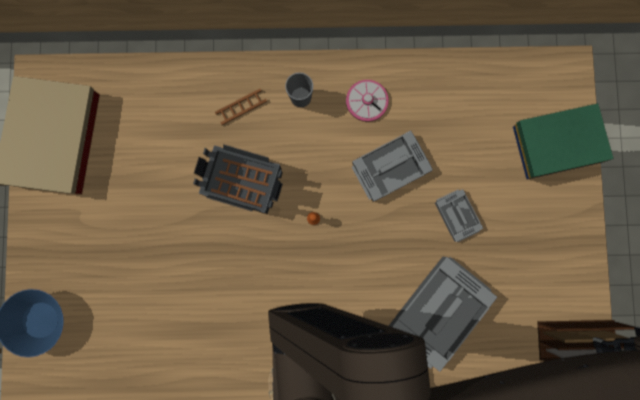

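View pics/wrist0.png

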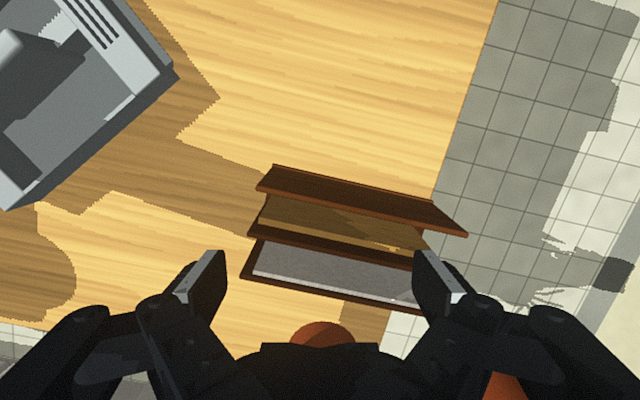

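```bash
python3 -c "
import plant;print([ (n,getattr(plant,n)) for n in dir(plant) if not n.startswith('__')])"
```

```text
[('Unreachable', <class 'plant.Unreachable'>), ('get_state', <function make.<locals>.<lambda> at 0x7fda241bc680>), ('read_camera', <function make.<locals>.drawn_camera at 0x7fda241bc180>), ('sign_off', <function connect.<locals>.done at 0x7fda241337e0>), ('tips_ahead', 0.008)]
```

The top view shows three grey trays: the big one at (447,310), the small one at (460,215) and the middle-sized one at (392,165). The lower tier is at (240,180). The pawn at (314,218), cup (300,90), spinner (368,100) and ladder_3 (242,107) must stay clear. Next I'll measure the trays with depth.

```bash
cat > m.py <<'E'
from h import *
def rect(P,name):
    r=cv2.minAreaRect(P[:,:2].astype(np.float32)*1000); print(name,len(P),'c',np.round(r[0],1),'size',np.round(r[1],1),'ang',round(r[2],2),'z',np.round(np.percentile(P[:,2],[2,50,98])*1000,1)); return r
def reg(W,box,z0,z1):
    u0,u1,v0,v1=box; Q=W[v0:v1,u0:u1].reshape(-1,3); Q=Q[~np.isnan(Q[:,0])]
    return Q[(Q[:,2]>z0)&(Q[:,2]<z1)]
E
python3 - <<'E'
from m import *
for tag,boxes in {'top0':dict(mid=(340,440,125,210),small=(430,490,185,245),big=(385,500,250,370),low=(185,290,140,220),pawn=(300,325,205,230)),'scene0':dict(mid=(172,268,195,252),small=(172,215,160,198),big=(210,312,110,168),low=(330,450,205,310),pawn=(315,335,194,230))}.items():
    W=cloud(load(tag))
    for n,b in boxes.items():
        Q=reg(W,b,0.012,0.2); rect(Q,tag+n); 
        h,e=np.histogram(Q[:,2]*1000,bins=np.arange(10,110,4)); print([(int(a),int(k)) for a,k in zip(e,h) if k>8])
        if n=='mid': rect(Q[Q[:,2]>.045],'fin'); rect(Q[(Q[:,2]>.028)&(Q[:,2]<.04)],'rim')
    t=W[380,60] if tag=='scene0' else W[230,200]; print('table z',t)
E
```

```text
top0mid 1495 c [ 521.8 -248.7] size [219.2 189.5] ang 26.21 z [13.1 33.5 63.3]
[(10, 53), (14, 54), (18, 60), (22, 55), (26, 92), (30, 533), (34, 421), (38, 43), (54, 17), (58, 100), (62, 48)]
fin 181 c [ 565.7 -226.9] size [14.1 80.3] ang 27.14 z [49.3 60.9 66. ]
rim 1055 c [ 565.9 -227. ] size [120.2 176.4] ang 26.67 z [28.9 33.6 38.5]
top0small 687 c [ 434.  -400.6] size [120.8  81.2] ang 24.68 z [12.8 22.2 42.2]
[(10, 35), (14, 61), (18, 228), (22, 236), (26, 34), (30, 13), (34, 17), (38, 44), (42, 17)]
top0big 3088 c [ 181.9 -342.9] size [166.  258.2] ang 49.85 z [14.  44.9 85.3]
[(10, 64), (14, 185), (18, 113), (22, 95), (26, 108), (30, 116), (34, 124), (38, 202), (42, 846), (46, 693), (50, 73), (54, 19), (58, 16), (62, 24), (66, 17), (70, 17), (74, 26), (78, 116), (82, 193), (86, 40)]
top0low 2971 c [533.4 170.3] size [212.1 142.8] ang 72.37 z [12.5 65.3 98. ]
[(10, 228), (14, 422), (18, 347), (22, 80), (26, 27), (30, 16), (34, 13), (38, 17), (42, 18), (50, 17), (54, 13), (58, 55), (62, 301), (66, 547), (70, 123), (74, 50), (78, 91), (82, 135), (86, 161), (90, 154), (94, 88), 
[... 927 characters left out ...]
 590), (50, 58), (54, 35), (58, 49), (62, 37), (66, 43), (70, 45), (74, 40), (78, 50), (82, 104), (86, 18)]
scene0low 6487 c [518.2 126.4] size [306.9 144.1] ang 73.07 z [12.7 53.9 96.3]
[(10, 265), (14, 420), (18, 601), (22, 303), (26, 229), (30, 246), (34, 233), (38, 242), (42, 246), (46, 238), (50, 225), (54, 179), (58, 189), (62, 325), (66, 873), (70, 312), (74, 203), (78, 180), (82, 241), (86, 241), (90, 302), (94, 101), (98, 60), (102, 32)]
scene0pawn 224 c [434.6 -12.3] size [26. 29.] ang 55.46 z [12.5 39.2 70.9]
[(10, 16), (14, 28), (18, 22), (22, 16), (26, 9), (30, 9), (38, 10), (50, 11), (54, 15), (58, 21), (62, 21), (66, 19), (70, 10)]
table z [ 0.83439359 -0.71454286 -0.58270206]
```

```bash
python3 - <<'E'
from m import *
for tag,b in {'top0':(185,290,140,220),'scene0':(330,450,205,310)}.items():
    c=load(tag); W=cloud(c)
    Q=reg(W,b,0.02,0.12)
    # seed & clip to vicinity
    cc=np.array([.533,.170]); a=np.radians(72.5)
    for it in range(3):
        ey=np.array([np.cos(a),np.sin(a)]); ex=np.array([ey[1],-ey[0]])
        q=np.c_[(Q[:,:2]-cc)@ex,(Q[:,:2]-cc)@ey]
        k=(abs(q[:,0])<.09)&(abs(q[:,1])<.13)
        for z0,z1 in [(.063,.073),(.074,.09),(.06,.105)]:
            kk=k&(Q[:,2]>z0)&(Q[:,2]<z1); r=rect(Q[kk],f'{tag} {z0}')
            if z0==.063:
                m=q[kk]; print(' local pct x',np.percentile(m[:,0],[0.5,2,98,99.5])*1000,'y',np.percentile(m[:,1],[0.5,2,98,99.5])*1000)
        break
    img=np.full((500,600,3),255,np.uint8)
    for p,z in zip(q[k],Q[k][:,2]):
        col=(255,0,0) if z<.062 else (0,160,0) if z<.073 else (0,0,255) if z<.088 else (200,0,200)
        cv2.circle(img,(int(300+p[1]*2200),int(250+p[0]*2200)),2,col,-1)
    cv2.imwrite(f'pics/low_{tag}.png',img)
E
```

```text
top0 0.063 938 c [532.7 168.6] size [203.8 130.2] ang 72.38 z [63.4 67.2 72. ]
 local pct x [-64.34988097 -62.53974461  62.47862898  64.23514321] y [-102.95555525  -89.71825058   95.63047388   97.76453154]
top0 0.074 437 c [532.8 168.8] size [204.6 142.6] ang 72.11 z [74.9 84.1 89.7]
top0 0.06 1749 c [533.4 170.3] size [212.1 142.8] ang 72.37 z [ 62.   69.8 100.2]
scene0 0.063 1385 c [532.5 171.9] size [206.3 133.5] ang 71.62 z [63.3 68.4 72.3]
 local pct x [-66.48995469 -64.97256221  64.23728159  64.70545562] y [-100.67330841  -98.89194548  103.07073308  103.87921561]
scene0 0.074 865 c [532.  171.4] size [206.8 141.9] ang 71.42 z [74.4 82.9 89.7]
scene0 0.06 2964 c [531.7 170.9] size [213.8 144.1] ang 73.07 z [ 61.3  71.7 100.6]
```

View pics/low_top0.png

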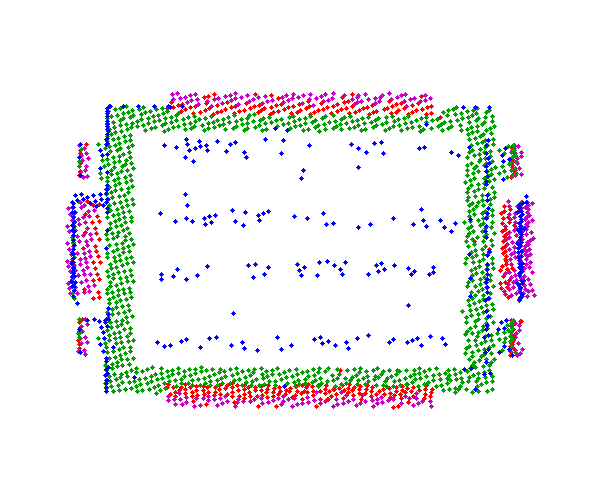

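View pics/low_scene0.png

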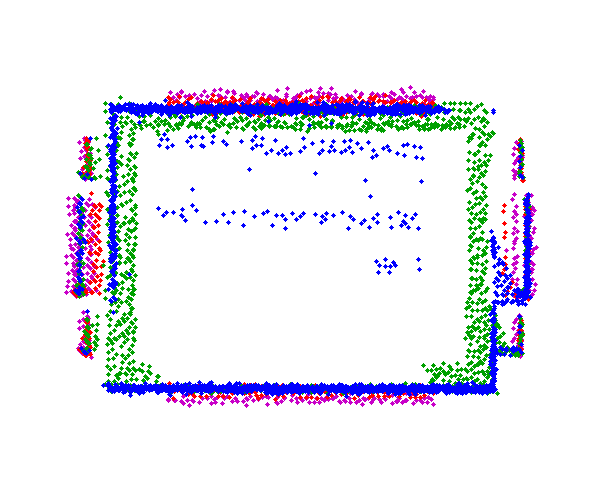

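>>> move_arm(linear=[[0.027,0.028,0],[0.027,0.028,0],[0.027,0.028,0],[0.027,0.028,0],[0.027,0.028,0],[0.027,0.028,0],[0.027,0.028,0],[0.027,0.028,0],[0.027,0.028,0],[0.027,0.028,0],[0.027,0.028,0],[0.027,0.028,0],[0.027,0.028,0],[0.027,0.028,0]], twist=[[0,0,7],[0,0,7],[0,0,7],[0,0,7],[0,0,7],[0,0,7],[0,0,7],[0,0,7],[0,0,7],[0,0,7],[0,0,7],[0,0,7],[0,0,7],[0,0,7]], grip=0.6)

```text
time: 1.32
eef_pos: [0.537, -0.2471, 0.2107]
tcp_rot: [0.55, 0.835, -0.002, -0.002]
contact_force: [0.0, -0.5, -0.2]
opening: 0.6
```

```bash
cat > st.py <<'E'
from h import *
from scipy.spatial.transform import Rotation as R
def st(tgt=None,ang=None):
    s=get_state(); M=R.from_quat(s['tcp_rot']).as_matrix(); yw=np.degrees(np.arctan2(M[1,1],M[0,1]))
    print('t',round(s['time'],2),'pos',np.round(s['eef_pos']*1000,1),'yaw',round(yw,2),'tilt z',np.round(M[:,2],4),'F',np.round(s['contact_force'],1),'T',np.round(s['wrist_torque'],2),'op',round(s['opening'],3),'q6',round(s['qpos'][5],2))
    if tgt is not None: print('d',np.round(np.array(tgt)-s['eef_pos']*1000,1),'dyaw',round(ang-yw,2), 'level twist',np.round(np.degrees(np.cross(M[:,2],[0,0,-1])),2))
    return s,yw
E
python3 -c "
from st import *
st([565.6,-226.8,38],26.7)"
```

```text
t 1.32 pos [ 537.  -247.1  210.7] yaw 23.32 tilt z [-6.4e-03 -8.0e-04 -1.0e+00] F [ 0.  -0.5 -0.2] T [-0.01 -0.03  0.02] op 0.6 q6 -1.01
d [  28.6   20.3 -172.7] dyaw 3.38 level twist [ 0.05 -0.37  0.  ]
```

>>> move_arm(linear=[[0.028,0.02,-0.03],[0.0,0.0,-0.03],[0,0,-0.02],[0,0,0]], twist=[[0,-0.3,3.4],[0,0,0],[0,0,0],[0,0,0]])

```text
time: 1.65
eef_pos: [0.5689, -0.2204, 0.134]
tcp_rot: [0.516, 0.857, 0.001, 0.003]
contact_force: [-0.7, -0.3, 0.3]
opening: 0.601
```

```bash
python3 -c "
from st import *
snap('wrist','w1');snap('top','t1')
st([565.6,-226.8,38],26.7)"
```

```text
t 1.75 pos [ 570.3 -222.3  138. ] yaw 27.79 tilt z [ 0.0108 -0.0053 -0.9999] F [-0.6 -0.2  0.7] T [ 0.   -0.04 -0.03] op 0.603 q6 -1.02
d [  -4.7   -4.5 -100. ] dyaw -1.09 level twist [0.3  0.62 0.  ]
```

View pics/w1.png

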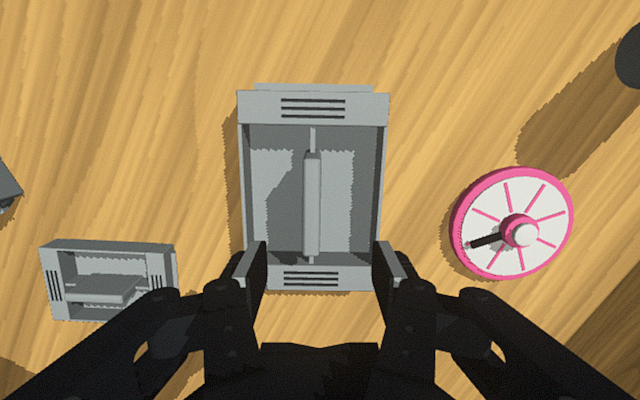

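The wrist view shows the middle tray centred at (313,190), its fin at column 312 running upright, and the fingers symmetric at about column 318. I'll cross-check its pose from the wrist depth.

```bash
python3 -c "
from st import *
from m import *
W=cloud(load('w1'))
Q=reg(W,(225,400,75,240),.045,.08); rect(Q,'fin')
Q=reg(W,(225,400,75,240),.026,.045); rect(Q,'rim')
W=cloud(load('t1'));Q=reg(W,(340,440,120,210),.028,.04); rect(Q,'rimtop')
st([565.6,-226.8,38],26.7)
"
```

```text
fin 1514 c [ 562.6 -221.2] size [13.6 64.4] ang 27.13 z [54.3 61.9 63.3]
rim 6672 c [ 555.1 -206.9] size [120.4 127.8] ang 26.86 z [28.1 34.2 36. ]
rimtop 197 c [ 586.1 -217.5] size [ 64.5 184.2] ang 16.76 z [29.  33.7 39. ]
t 1.75 pos [ 570.3 -222.3  138. ] yaw 27.79 tilt z [ 0.0108 -0.0053 -0.9999] F [-0.6 -0.2  0.7] T [ 0.   -0.04 -0.03] op 0.603 q6 -1.02
d [  -4.7   -4.5 -100. ] dyaw -1.09 level twist [0.3  0.62 0.  ]
```

>>> move_arm(linear=[[-0.0045,-0.0045,0],[0,0,0],[0,0,-0.02]], twist=[[0.3,0.6,-0.9],[0,0,0],[0,0,0]])

```text
time: 2.0
eef_pos: [0.5696, -0.2316, 0.1275]
tcp_rot: [0.525, 0.851, -0.0, 0.008]
contact_force: [-0.2, 0.8, 1.4]
opening: 0.601
```

```bash
python3 -c "
from st import *
st([565.6,-227,38],26.9)"
```

```text
t 2.0 pos [ 569.6 -231.6  127.5] yaw 26.67 tilt z [ 0.0128 -0.0084 -0.9999] F [-0.2  0.8  1.4] T [ 0.04 -0.07 -0.03] op 0.601 q6 -1.02
d [ -4.    4.6 -89.5] dyaw 0.23 level twist [0.48 0.73 0.  ]
```

>>> move_arm(linear=[[0,0,0],[0,0,0],[0,0,0]], twist=[[0,0,0],[0,0,0],[0,0,0]])

```text
time: 2.25
eef_pos: [0.5685, -0.2338, 0.1289]
tcp_rot: [0.527, 0.85, -0.0, 0.008]
contact_force: [-0.5, 1.3, -0.1]
opening: 0.603
```

```bash
python3 -c "
from st import *
st([565.6,-227,38],26.9)
read_camera('top')
st([565.6,-227,38],26.9)
read_camera('top')
st([565.6,-227,38],26.9)"
```

```text
t 2.25 pos [ 568.5 -233.8  128.9] yaw 26.45 tilt z [ 0.0126 -0.0086 -0.9999] F [-0.5  1.3 -0.1] T [ 0.06 -0.05 -0.  ] op 0.603 q6 -1.02
d [ -2.9   6.8 -90.9] dyaw 0.45 level twist [0.49 0.72 0.  ]
t 2.3 pos [ 569.1 -234.1  129.6] yaw 26.45 tilt z [ 0.0141 -0.0095 -0.9999] F [ 0.7 -0.3 -0.1] T [ 0.01 -0.02  0.02] op 0.598 q6 -1.02
d [ -3.5   7.1 -91.6] dyaw 0.45 level twist [0.55 0.81 0.  ]
t 2.35 pos [ 569.2 -233.9  129.5] yaw 26.47 tilt z [ 0.0142 -0.0095 -0.9999] F [0.3 0.2 0.1] T [-0.   -0.02  0.  ] op 0.601 q6 -1.02
d [ -3.6   6.9 -91.5] dyaw 0.43 level twist [0.54 0.81 0.  ]
```

>>> move_arm(linear=[[-0.002,0.004,-0.02],[-0.001,0.002,-0.02],[0,0,-0.015],[0,0,0]], twist=[[0.3,0.5,0.3],[0.2,0.3,0],[0,0,0],[0,0,0]])

```text
time: 2.68
eef_pos: [0.5673, -0.228, 0.074]
tcp_rot: [0.524, 0.852, -0.0, 0.003]
contact_force: [-0.1, 1.1, -0.3]
opening: 0.599
```

```bash
python3 -c "
from st import *
read_camera('top')
st([565.6,-227,38],26.9)"
```

```text
t 2.73 pos [ 567.8 -228.3   75.3] yaw 26.8 tilt z [ 0.0059 -0.0038 -1.    ] F [-0.4  0.4  0.3] T [ 0.    0.08 -0.03] op 0.601 q6 -1.02
d [ -2.2   1.3 -37.3] dyaw 0.1 level twist [0.22 0.34 0.  ]
```

>>> move_arm(linear=[[-0.0015,0.001,-0.012],[-0.001,0,-0.012],[0,0,-0.009],[0,0,-0.003],[0,0,0]], twist=[[0.2,0.3,0.1],[0,0.1,0],[0,0,0],[0,0,0],[0,0,0]])

```text
time: 3.15
eef_pos: [0.5659, -0.2272, 0.0368]
tcp_rot: [0.523, 0.852, -0.0, 0.0]
contact_force: [0.6, 0.5, 0.9]
opening: 0.599
```

```bash
python3 -c "
from st import *
read_camera('top')
st([565.6,-227,38],26.9)"
```

```text
t 3.2 pos [ 565.9 -227.2   37. ] yaw 26.96 tilt z [-2.e-04 -9.e-04 -1.e+00] F [-0.6  0.1  0.3] T [ 0.   -0.06  0.01] op 0.604 q6 -1.02
d [-0.3  0.2  1. ] dyaw -0.06 level twist [ 0.05 -0.01  0.  ]
```

Excellent. Grip.

>>> move_arm(linear=[[0,0,0],[0,0,0],[0,0,0],[0,0,0],[0,0,0],[0,0,0],[0,0,0],[0,0,0]], twist=[[0,0,0],[0,0,0],[0,0,0],[0,0,0],[0,0,0],[0,0,0],[0,0,0],[0,0,0]], grip=0.0, force=50)

```text
time: 3.87
eef_pos: [0.5666, -0.2277, 0.0384]
tcp_rot: [0.523, 0.852, -0.0, 0.002]
contact_force: [0.4, 0.1, -1.5]
opening: 0.141
```

```bash
python3 -c "
from st import *
st([565.6,-227,38],26.9)"
```

```text
t 3.87 pos [ 566.6 -227.7   38.4] yaw 26.95 tilt z [ 0.0022 -0.0023 -1.    ] F [ 0.4  0.1 -1.5] T [-0.02  0.01 -0.01] op 0.141 q6 -1.02
d [-1.   0.7 -0.4] dyaw -0.05 level twist [0.13 0.12 0.  ]
```

>>> move_arm(linear=[[0,0,0.01],[0,0,0.03],[0,0,0.04],[0,0,0.04],[0,0,0.03],[0,0,0]], twist=[[0,0,0],[0,0,0],[0,0,0],[0,0,0],[0,0,0],[0,0,0]])

```text
time: 4.37
eef_pos: [0.5608, -0.2243, 0.1913]
tcp_rot: [0.523, 0.852, -0.0, -0.005]
contact_force: [1.3, -1.2, -0.4]
opening: 0.144
```

```bash
python3 -c "
from st import *
snap('scene','s2')
st([532.5,170,220],-17.6)"
```

```text
t 4.42 pos [ 560.  -223.8  188.6] yaw 26.95 tilt z [-0.0119  0.0062 -0.9999] F [ 0.7 -0.3 -2.4] T [-0.02 -0.05  0.02] op 0.145 q6 -1.02
d [-27.5 393.8  31.4] dyaw -44.55 level twist [-0.36 -0.68 -0.  ]
```

View pics/s2.png

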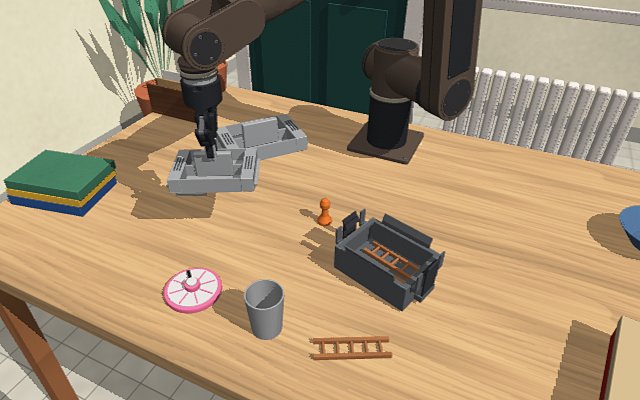

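The scene view shows the tier held at (213,170), with nothing else moved. Carry it over.

>>> move_arm(linear=[[-0.001,0.012,0.01],[-0.001,0.022,0.01],[-0.002,0.028,0.01],[-0.002,0.028,0],[-0.002,0.028,0],[-0.002,0.028,0],[-0.002,0.028,0],[-0.002,0.028,0],[-0.002,0.028,0],[-0.002,0.028,0],[-0.002,0.028,0],[-0.002,0.028,0],[-0.002,0.025,0],[-0.001,0.018,0],[0,0.01,0],[0,0,0],[0,0,0]], twist=[[-0.4,-0.5,-1],[0,0,-2],[0,0,-3.2],[0,0,-3.2],[0,0,-3.2],[0,0,-3.2],[0,0,-3.2],[0,0,-3.2],[0,0,-3.2],[0,0,-3.2],[0,0,-3.2],[0,0,-3.2],[0,0,-3.2],[0,0,-3.2],[0,0,-2],[0,0,0],[0,0,0]])

```text
time: 5.83
eef_pos: [0.5084, 0.1613, 0.1795]
tcp_rot: [0.813, 0.581, -0.016, -0.027]
contact_force: [0.0, -0.4, -1.8]
opening: 0.141
```

```bash
python3 -c "
from st import *
snap('scene','s3');snap('top','t3')
st([532.5,170,200],-17.6)"
```

```text
t 5.93 pos [508.7 160.6 179.9] yaw -18.94 tilt z [-0.0562  0.0251 -0.9981] F [-0.6  0.2 -2.9] T [-0.   -0.01  0.  ] op 0.146 q6 0.42
d [23.8  9.4 20.1] dyaw 1.34 level twist [-1.44 -3.22 -0.  ]
```

>>> move_arm(linear=[[0.012,0.004,0.01],[0.012,0.004,0.005],[0,0,0],[0,0,0],[0,0,0]], twist=[[-0.7,-1.6,0.7],[-0.7,-1.6,0.6],[0,0,0],[0,0,0],[0,0,0]])

```text
time: 6.35
eef_pos: [0.5368, 0.1663, 0.197]
tcp_rot: [0.807, 0.59, 0.002, 0.003]
contact_force: [0.4, 0.2, -3.2]
opening: 0.146
```

```bash
python3 -c "
from st import *
snap('scene','s4');snap('top','t4')
st([531.9,169.2,200],-17.6)"
```

```text
t 6.45 pos [536.4 166.2 196.7] yaw -17.71 tilt z [ 0.0061 -0.0032 -1.    ] F [-0.3 -0.1 -2.3] T [-0.02 -0.01  0.08] op 0.146 q6 0.43
d [-4.5  3.   3.3] dyaw 0.11 level twist [0.18 0.35 0.  ]
```

View pics/s4.png

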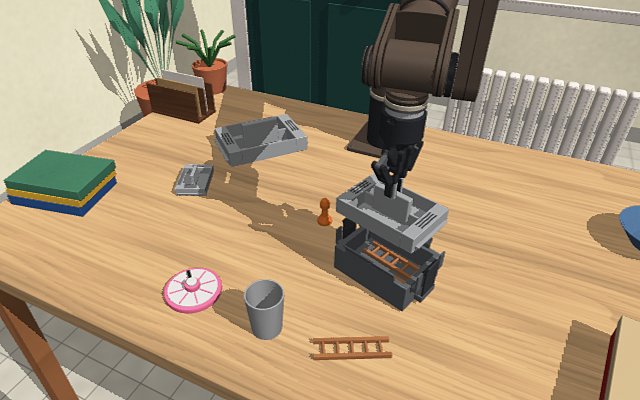

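View pics/t4.png

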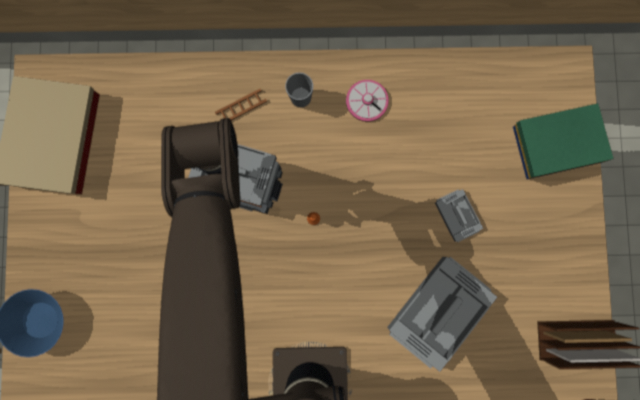

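In the scene view the tier hangs above the lower tier at (392,212), roughly aligned. In the top view the arm hides most of it. I'll measure the offset in the scene camera.

```bash
cat > off.py <<'E'
from st import *
from m import *
def local(Q,cc,a):
    a=np.radians(a); ey=np.array([np.cos(a),np.sin(a)]); ex=np.array([ey[1],-ey[0]])
    return np.c_[(Q[:,:2]-cc)@ex,(Q[:,:2]-cc)@ey,Q[:,2]]*1000
CC=np.array([.533,.170]); A=72.4
E
python3 - <<'E'
from off import *
s,y=st()
c=load('s4');W=cloud(c)
Q=reg(W,(325,455,165,262),.15,.24)
h,e=np.histogram(Q[:,2]*1000,bins=np.arange(150,230,4));print(list(zip(e.astype(int),h)))
rect(Q[(Q[:,2]>.187)&(Q[:,2]<.197)],'rim')
q=local(Q,s['eef_pos'][:2],y+90)
img=np.full((500,600,3),255,np.uint8)
for p in q:
    z=p[2]-s['eef_pos'][2]*1000+38.4
    col=(255,0,0) if z<29 else (0,160,0) if z<39 else (0,0,255)
    cv2.circle(img,(int(300+p[1]*2.2),int(250+p[0]*2.2)),2,col,-1)
cv2.imwrite('pics/held.png',img)
z=q[:,2]-s['eef_pos'][2]*1000+38.4
k=(z>30)&(z<38)
# plane of rim
B=np.c_[Q[k][:,:2]-Q[k][:,:2].mean(0),np.ones(k.sum())]; print('plane',np.linalg.lstsq(B,Q[k][:,2],rcond=None)[0])
E
```

```text
t 6.45 pos [536.4 166.2 196.7] yaw -17.71 tilt z [ 0.0061 -0.0032 -1.    ] F [-0.3 -0.1 -2.3] T [-0.02 -0.01  0.08] op 0.146 q6 0.43
[(np.int64(150), np.int64(0)), (np.int64(154), np.int64(0)), (np.int64(158), np.int64(61)), (np.int64(162), np.int64(665)), (np.int64(166), np.int64(266)), (np.int64(170), np.int64(445)), (np.int64(174), np.int64(335)), (np.int64(178), np.int64(351)), (np.int64(182), np.int64(360)), (np.int64(186), np.int64(400)), (np.int64(190), np.int64(962)), (np.int64(194), np.int64(577)), (np.int64(198), np.int64(63)), (np.int64(202), np.int64(72)), (np.int64(206), np.int64(52)), (np.int64(210), np.int64(57)), (np.int64(214), np.int64(60)), (np.int64(218), np.int64(140)), (np.int64(222), np.int64(62))]
rim 1833 c [535.3 167.5] size [177.4 126. ] ang 72.26 z [187.4 193.2 195.9]
plane [0.00161103 0.00125393 0.19292692]
```

View pics/held.png

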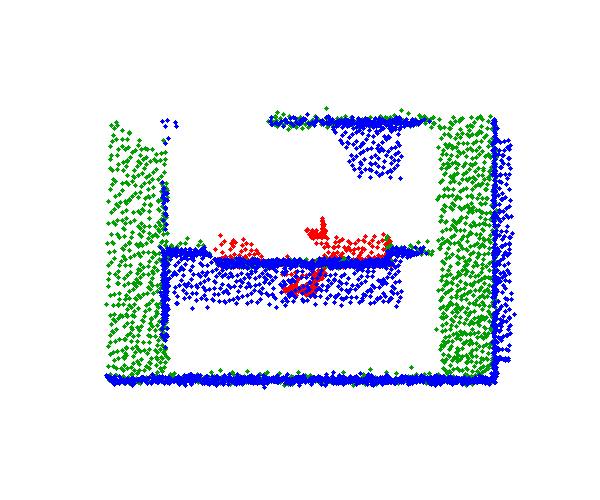

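```bash
python3 - <<'E'
from off import *
s,y=st()
def walls(q,zl,zh,hx,hy,name):
    # near side wall (+x) and +y end wall, by medians / line fits
    k=(q[:,2]>zl)&(q[:,2]<zh)
    a=k&(abs(q[:,0]-hx)<6)&(abs(q[:,1])<80); p=np.polyfit(q[a][:,1],q[a][:,0],1)
    for _ in range(3):
        r=q[a][:,0]-np.polyval(p,q[a][:,1]); g=abs(r)<2; p=np.polyfit(q[a][g][:,1],q[a][g][:,0],1)
    b=k&(abs(q[:,1]-hy)<6)&(abs(q[:,0])<hx-6); pe=np.polyfit(q[b][:,0],q[b][:,1],1)
    for _ in range(3):
        r=q[b][:,1]-np.polyval(pe,q[b][:,0]); g=abs(r)<2; pe=np.polyfit(q[b][g][:,0],q[b][g][:,1],1)
    print(name,'x wall',a.sum(),'off',p[1]-hx,'slope deg',np.degrees(np.arctan(p[0])),'| y wall',b.sum(),'off',pe[1]-hy,'slope',np.degrees(np.arctan(pe[0])))
W=cloud(load('s4'));Q=reg(W,(325,455,165,262),.15,.24)
q=local(Q,s['eef_pos'][:2],72.4); q[:,2]-=196.7-38.4
walls(q,14,32,60,88,'tier vs TCP')
for t in ['scene0','s2']:
    W=cloud(load(t));Q=reg(W,(330,450,205,310),.01,.12); q=local(Q,CC,72.4)
    walls(q,20,60,65,88,t+' lower vs CC')
    k=(q[:,2]>62)&(q[:,2]<74); w=q[k]
    # rim outer extents per strip
    for nm,i,j,lim in (('x',0,1,58),('y',1,0,18)):
        pass
    f=w[(w[:,1]>-50)&(w[:,1]<50)&(w[:,0]<-40)]; print('far side rim inner/outer',np.percentile(f[:,0],[2,98]))
    pp=q[(q[:,2]>78)&(q[:,2]<92)&(abs(abs(q[:,0])-41)<10)]
    for sg in (1,-1):
        z=pp[pp[:,1]*sg>80]; print('posts',sg,np.percentile(z[:,1],[5,50,95]),len(z))
    # side lips x
    lp=q[(q[:,2]>82)&(q[:,2]<95)&(abs(q[:,1])<50)]
    for sg in (1,-1):
        z=lp[lp[:,0]*sg>50]; print('lip',sg,np.percentile(z[:,0],[5,50,95]),len(z))
W=cloud(load('top0'));Q=reg(W,(185,290,140,220),.01,.12); q=local(Q,CC,72.4)
lp=q[(q[:,2]>82)&(q[:,2]<95)&(abs(q[:,1])<50)]
for sg in (1,-1):
    z=lp[lp[:,0]*sg>50]; print('top lip',sg,np.percentile(z[:,0],[5,50,95]),len(z))
pp=q[(q[:,2]>78)&(q[:,2]<92)&(abs(abs(q[:,0])-41)<10)]
for sg in (1,-1):
    z=pp[pp[:,1]*sg>80]; print('top posts',sg,np.percentile(z[:,1],[5,50,95]),len(z))
E
```

```text
t 6.45 pos [536.4 166.2 196.7] yaw -17.71 tilt z [ 0.0061 -0.0032 -1.    ] F [-0.3 -0.1 -2.3] T [-0.02 -0.01  0.08] op 0.146 q6 0.43
tier vs TCP x wall 562 off -0.9342320409133436 slope deg 0.08886202984593695 | y wall 233 off 0.6313787446040635 slope -0.07030783308117432
scene0 lower vs CC x wall 947 off -1.8845585960468938 slope deg 0.012061691173534004 | y wall 135 off 0.4580057391680441 slope -0.4520703779214626
far side rim inner/outer [-65.80591222 -54.29242942]
posts 1 [ 97.77800296 100.36694529 101.07676935] 44
posts -1 [-99.12317428 -96.79994669 -95.23952148] 59
lip 1 [65.06785514 67.43160912 69.6584609 ] 136
lip -1 [-71.8733443  -67.76903355 -63.93966051] 259
s2 lower vs CC x wall 938 off -1.8183446814145938 slope deg -0.025377943624991548 | y wall 136 off 0.19933426804394117 slope -0.29642315872259983
far side rim inner/outer [-65.77230191 -54.28092677]
posts 1 [ 97.46584213 100.29170596 101.17359458] 45
posts -1 [-99.47599624 -96.65927517 -94.86811259] 53
lip 1 [65.06745144 67.23954041 69.96513715] 131
lip -1 [-71.83292747 -67.7243488  -63.58059384] 269
top lip 1 [63.50737331 67.37972966 71.05264159] 131
top lip -1 [-70.74103538 -67.61762108 -63.65430135] 117
top posts 1 [95.94219411 96.66021197 98.11548633] 23
top posts -1 [-100.38431666  -99.91733333  -97.28014764] 10
```

>>> move_arm(linear=[[-0.002,0.0015,-0.01],[-0.0015,0.001,-0.015],[-0.0005,0.0005,-0.015],[0,0,-0.004],[0,0,0],[0,0,0]], twist=[[0.2,0.3,0.1],[0,0,0],[0,0,0],[0,0,0],[0,0,0],[0,0,0]])

```text
time: 6.95
eef_pos: [0.5303, 0.1689, 0.1485]
tcp_rot: [0.807, 0.59, -0.001, -0.001]
contact_force: [-0.4, -0.9, -1.7]
opening: 0.144
```

```bash
python3 -c "
from st import *
read_camera('top')
st([532.0,169.7,118],-17.6)"
```

```text
t 7.0 pos [530.4 168.9 148.7] yaw -17.64 tilt z [-2.4e-03  9.0e-04 -1.0e+00] F [-0.3  0.  -1.9] T [0.03 0.04 0.03] op 0.143 q6 0.43
d [  1.6   0.8 -30.7] dyaw 0.04 level twist [-0.05 -0.14 -0.  ]
```

>>> move_arm(linear=[[0.001,0.0005,-0.006],[0.0007,0.0003,-0.008],[0.0,0,-0.006],[0,0,-0.002],[0,0,0]], twist=[[0,-0.1,0],[0,0,0],[0,0,0],[0,0,0],[0,0,0]])

```text
time: 7.42
eef_pos: [0.534, 0.1699, 0.127]
tcp_rot: [0.807, 0.59, 0.002, 0.001]
contact_force: [-0.4, -0.5, -2.5]
opening: 0.142
```

```bash
python3 -c "
from st import *
snap('scene','s5');snap('wrist','w5')
st([532.0,169.7,118],-17.6)"
```

```text
t 7.52 pos [534.2 169.9 127.5] yaw -17.64 tilt z [ 0.0047  0.0017 -1.    ] F [ 0.3  0.6 -2.7] T [0.04 0.   0.01] op 0.145 q6 0.43
d [-2.2 -0.2 -9.5] dyaw 0.04 level twist [-0.1   0.27  0.  ]
```

View pics/w5.png

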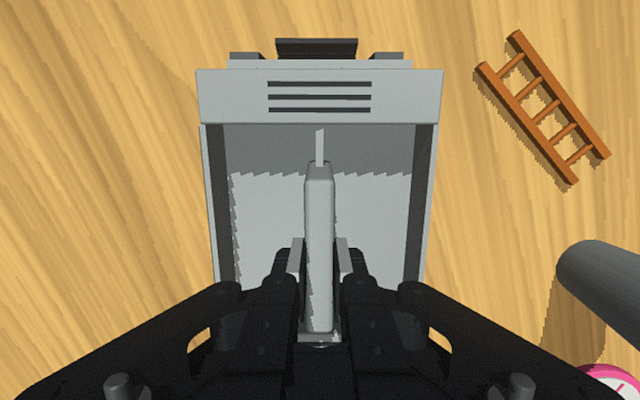

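The wrist view shows the clip and posts centred at column 316.5 and the tier at about 320. That puts the tier roughly 1.7 mm too far right (+x), which matches the numbers. I'll correct, then lower.

>>> move_arm(linear=[[-0.0012,0,0],[-0.0006,0,-0.002],[0,0,-0.002],[0,0,0]], twist=[[-0.1,0.2,0],[0,0,0],[0,0,0],[0,0,0]])

```text
time: 7.85
eef_pos: [0.533, 0.1701, 0.1243]
tcp_rot: [0.807, 0.59, 0.001, 0.001]
contact_force: [0.2, 1.2, -2.8]
opening: 0.143
```

```bash
python3 -c "
from st import *
snap('wrist','w6')
st([532.0,169.7,118],-17.6)"
```

```text
t 7.9 pos [533.1 170.1 124.5] yaw -17.64 tilt z [ 3.3e-03  1.0e-04 -1.0e+00] F [ 0.1  0.7 -2.7] T [0.02 0.02 0.01] op 0.146 q6 0.44
d [-1.1 -0.4 -6.5] dyaw 0.04 level twist [-0.01  0.19  0.  ]
```

>>> move_arm(linear=[[-0.001,-0.0003,0],[-0.0005,0,-0.002],[0,0,-0.002],[0,0,-0.002],[0,0,0]], twist=[[0,0.2,0],[0,0,0],[0,0,0],[0,0,0],[0,0,0]])

```text
time: 8.32
eef_pos: [0.5316, 0.1698, 0.1183]
tcp_rot: [0.807, 0.59, 0.0, 0.0]
contact_force: [-0.6, 0.1, -2.5]
opening: 0.148
```

```bash
python3 -c "
from st import *
snap('wrist','w7');snap('scene','s7')
st([532.0,169.7,118],-17.6)"
```

```text
t 8.42 pos [531.9 169.8 118.7] yaw -17.64 tilt z [ 9.e-04  3.e-04 -1.e+00] F [ 0.2  0.5 -2.2] T [-0.01 -0.04 -0.04] op 0.143 q6 0.43
d [ 0.1 -0.1 -0.7] dyaw 0.04 level twist [-0.02  0.05  0.  ]
```

View pics/w7.png

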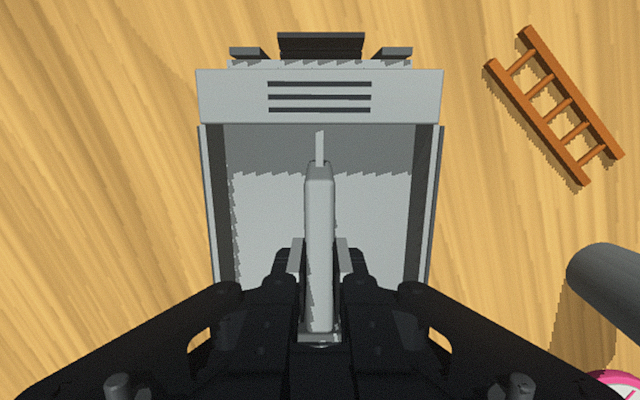

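```bash
python3 -c "
import cv2
i=cv2.imread('pics/s7.png')[150:330,300:480]
cv2.imwrite('pics/s7z.png',cv2.resize(i,None,fx=3.3,fy=3.3,interpolation=cv2.INTER_CUBIC))"
```

```text
(no output)
```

View pics/s7z.png

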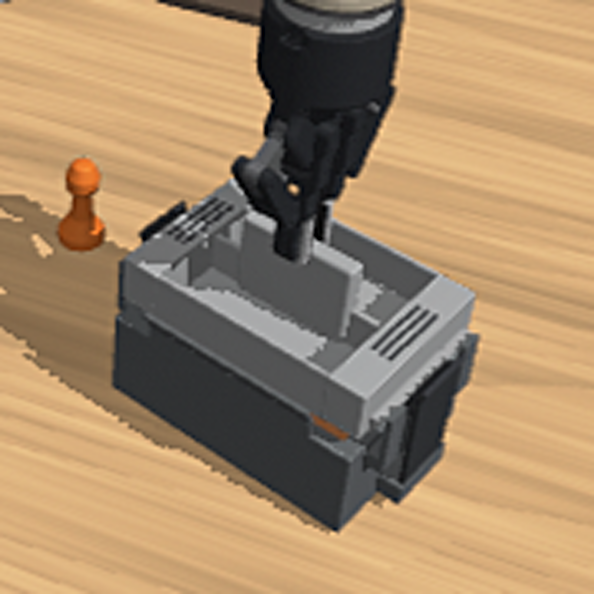

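Wrist view: clip and posts centred at column 320.5 and the tier at 319.5, so it is aligned within about 0.5 mm. The scene zoom shows it between the lips. Weight is still on the gripper, so I lower gently until the clips take it.

>>> move_arm(linear=[[0,0,-0.0012],[0,0,-0.001],[0,0,0]], twist=[[0,0,0],[0,0,0],[0,0,0]])

```text
time: 8.67
eef_pos: [0.5322, 0.1699, 0.1166]
tcp_rot: [0.807, 0.59, 0.001, 0.0]
contact_force: [-0.4, 0.2, -1.6]
opening: 0.146
```

```bash
python3 -c "
from st import *
st([532.0,169.7,118],-17.6)
read_camera('top')
st([532.0,169.7,118],-17.6)"
```

```text
t 8.67 pos [532.2 169.9 116.6] yaw -17.64 tilt z [ 1.6e-03  5.0e-04 -1.0e+00] F [-0.4  0.2 -1.6] T [-0.    0.01  0.01] op 0.146 q6 0.43
d [-0.2 -0.2  1.4] dyaw 0.04 level twist [-0.03  0.09  0.  ]
t 8.72 pos [532.2 169.9 116.7] yaw -17.64 tilt z [ 1.6e-03  4.0e-04 -1.0e+00] F [ 0.8 -0.3 -2.6] T [0.02 0.05 0.03] op 0.145 q6 0.44
d [-0.2 -0.2  1.3] dyaw 0.04 level twist [-0.03  0.09  0.  ]
```

>>> move_arm(linear=[[0,0,-0.0012],[0,0,-0.001],[0,0,0]], twist=[[0,0,0],[0,0,0],[0,0,0]])

```text
time: 8.97
eef_pos: [0.5324, 0.1698, 0.1157]
tcp_rot: [0.807, 0.59, 0.001, 0.0]
contact_force: [-2.2, 0.6, -0.7]
opening: 0.149
```

```bash
python3 -c "
from st import *
read_camera('top')
st([532.0,169.7,118],-17.6)"
```

```text
t 9.02 pos [532.5 169.9 115.8] yaw -17.62 tilt z [ 1.6e-03  1.0e-04 -1.0e+00] F [-1.3 -0.3 -0.2] T [-0.07  0.28  0.03] op 0.144 q6 0.43
d [-0.5 -0.2  2.2] dyaw 0.02 level twist [-0.01  0.09  0.  ]
```

>>> move_arm(linear=[[-0.0006,0,-0.0008],[0,0,0]], twist=[[0,0,0],[0,0,0]])

```text
time: 9.18
eef_pos: [0.5324, 0.1699, 0.1157]
tcp_rot: [0.807, 0.591, 0.001, 0.001]
contact_force: [-1.0, -0.0, -0.5]
opening: 0.143
```

```bash
python3 -c "
from st import *
read_camera('top')
st([532.0,169.7,118],-17.6)"
```

```text
t 9.23 pos [532.4 169.9 115.8] yaw -17.61 tilt z [ 3.1e-03  2.0e-04 -1.0e+00] F [-1.8 -0.4  0.6] T [-0.05  0.19  0.02] op 0.139 q6 0.43
d [-0.4 -0.2  2.2] dyaw 0.01 level twist [-0.01  0.18  0.  ]
```

>>> move_arm(linear=[[0,0,0],[0,0,0],[0,0,0],[0,0,0],[0,0,0],[0,0,0]], twist=[[0,0,0],[0,0,0],[0,0,0],[0,0,0],[0,0,0],[0,0,0]], grip=0.5)

```text
time: 9.73
eef_pos: [0.534, 0.1702, 0.1165]
tcp_rot: [0.807, 0.59, 0.003, 0.002]
contact_force: [-0.3, -0.5, 0.8]
opening: 0.5
```

```bash
python3 -c "
from st import *
st([532.0,169.7,118],-17.6)"
```

```text
t 9.73 pos [534.  170.2 116.5] yaw -17.64 tilt z [ 0.0077  0.0012 -1.    ] F [-0.3 -0.5  0.8] T [-0.01 -0.   -0.03] op 0.5 q6 0.44
d [-2.  -0.5  1.5] dyaw 0.04 level twist [-0.07  0.44  0.  ]
```

>>> move_arm(linear=[[-0.001,0,0.015],[0,0,0.025],[0,0,0.03],[0.005,0.02,0.02],[0.008,0.025,0],[0.007,0.02,0],[0,0,0]], twist=[[0,0.3,0],[0,0,0],[0,0,0],[0,0,0],[0,0,0],[0,0,0],[0,0,0]])

```text
time: 10.32
eef_pos: [0.5522, 0.2364, 0.2106]
tcp_rot: [0.808, 0.589, 0.001, -0.001]
contact_force: [0.2, -0.7, -0.3]
opening: 0.498
```

```bash
cat > tier.py <<'E'
from off import *
def tier(tag,wb=(325,460,180,300),zr=None,pl=True):
    W=cloud(load(tag)); Q=reg(W,wb,.05,.17); q=local(Q,CC,72.4)
    for nm,sg in (('ledge+y',1),('ledge-y',-1)):
        k=(abs(q[:,0])<50)&(abs(sg*q[:,1]-75)<9)&(q[:,2]>85)
        if k.sum()>10:
            m=q[k]; md=np.median(m[:,2]); g=abs(m[:,2]-md)<5
            print(tag,nm,'z',round(float(md),1),'n',k.sum(),'xslope',np.round(np.polyfit(m[g][:,0],m[g][:,2],1)[0],3))
E
python3 - <<'E'
from tier import *
st([555,241.5,180],-17.6)
snap('scene','s8');snap('top','t8')
tier('s8'); tier('t8',(180,300,130,225))
i=load('s8')['img'][150:330,300:480]
cv2.imwrite('pics/s8z.png',cv2.resize(i,None,fx=3.3,fy=3.3,interpolation=cv2.INTER_CUBIC))
E
```

```text
t 10.32 pos [552.2 236.4 210.6] yaw -17.85 tilt z [ 0.001   0.0023 -1.    ] F [ 0.2 -0.7 -0.3] T [-0.02  0.01  0.01] op 0.498 q6 0.55
d [  2.8   5.1 -30.6] dyaw 0.25 level twist [-0.13  0.06  0.  ]
s8 ledge+y z 112.9 n 341 xslope -0.003
s8 ledge-y z 112.4 n 265 xslope -0.002
t8 ledge+y z 111.5 n 215 xslope 0.005
t8 ledge-y z 111.2 n 293 xslope -0.001
```

View pics/s8z.png

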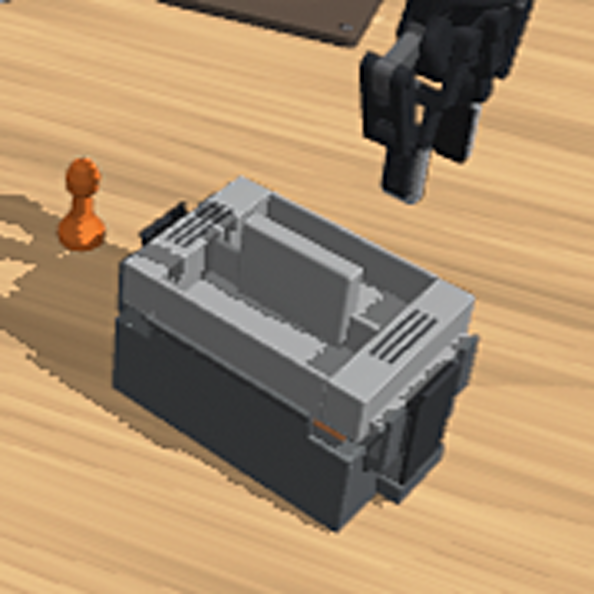

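The scene zoom shows the tier lying free and level on the clips, both ledges at z about 112.5 mm. That matches the expected loose height of 113. I'll shut the fingers and position over the +y ledge.

>>> move_arm(linear=[[0.0025,0.004,-0.015],[0,0.001,-0.02],[0,0,-0.015],[0,0,-0.01],[0,0,0],[0,0,0],[0,0,0]], twist=[[0,0,0.2],[0,0,0],[0,0,0],[0,0,0],[0,0,0],[0,0,0],[0,0,0]], grip=0.0)

```text
time: 11.0
eef_pos: [0.5509, 0.2334, 0.145]
tcp_rot: [0.808, 0.589, -0.004, -0.001]
contact_force: [-0.6, 0.4, -0.1]
opening: 0.0
```

```bash
python3 -c "
from st import *
snap('wrist','w9')
st([555,241.5,121],-17.6)"
```

```text
t 11.05 pos [551.2 233.5 145.4] yaw -17.89 tilt z [-0.006  -0.0035 -1.    ] F [-0.3 -0.6  0.5] T [-0. -0. -0.] op 0.001 q6 0.55
d [  3.8   8.  -24.4] dyaw 0.29 level twist [ 0.2  -0.35  0.  ]
```

View pics/w9.png

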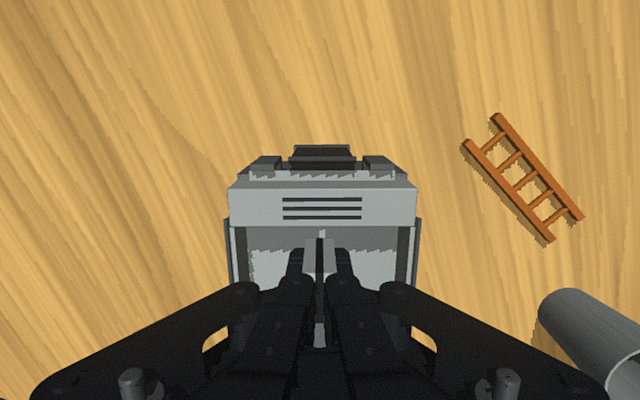

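The wrist view shows the closed tips at (320,245), just inboard of the ledge band (rows 185–225). They still need about 8 mm outward, as computed.

>>> move_arm(linear=[[0.002,0.005,0],[0.001,0.003,-0.003],[0,0,-0.004],[0,0,0],[0,0,0]], twist=[[0.2,-0.4,0.3],[0,0,0],[0,0,0],[0,0,0],[0,0,0]])

```text
time: 11.47
eef_pos: [0.5567, 0.2429, 0.1417]
tcp_rot: [0.807, 0.591, 0.004, 0.002]
contact_force: [0.1, -0.2, -0.1]
opening: -0.003
```

```bash
python3 -c "
from st import *
snap('wrist','w10')
st([555,241.5,121],-17.6)"
```

```text
t 11.52 pos [556.6 242.9 141.6] yaw -17.56 tilt z [ 0.008  0.002 -1.   ] F [ 0.3  0.5 -0.1] T [ 0.02  0.03 -0.02] op -0.001 q6 0.55
d [ -1.6  -1.4 -20.6] dyaw -0.04 level twist [-0.12  0.46  0.  ]
```

>>> move_arm(linear=[[-0.001,-0.001,-0.006],[0,0,-0.006],[0,0,-0.003],[0,0,-0.001],[0,0,0]], twist=[[-0.1,0.3,0],[0,0.1,0],[0,0,0],[0,0,0],[0,0,0]])

```text
time: 11.93
eef_pos: [0.5552, 0.2417, 0.1236]
tcp_rot: [0.807, 0.591, -0.0, -0.0]
contact_force: [-0.2, 0.2, 0.8]
opening: 0.001
```

```bash
python3 -c "
from st import *
st([555,241.5,121],-17.6)"
```

```text
t 11.93 pos [555.2 241.7 123.6] yaw -17.55 tilt z [-3.e-04 -2.e-04 -1.e+00] F [-0.2  0.2  0.8] T [-0.   -0.02 -0.03] op 0.001 q6 0.55
d [-0.2 -0.2 -2.6] dyaw -0.05 level twist [ 0.01 -0.02  0.  ]
```

Now press in small steps, watching force.

>>> move_arm(linear=[[0,0,-0.0015],[0,0,-0.0015],[0,0,-0.0015]], twist=[[0,0,0],[0,0,0],[0,0,0]])

```text
time: 12.18
eef_pos: [0.5553, 0.2416, 0.1187]
tcp_rot: [0.807, 0.591, -0.0, -0.0]
contact_force: [0.5, 0.8, -0.0]
opening: 0.003
```

>>> move_arm(linear=[[0,0,-0.0015],[0,0,-0.0015]], twist=[[0,0,0],[0,0,0]])

```text
time: 12.35
eef_pos: [0.5554, 0.2416, 0.1156]
tcp_rot: [0.807, 0.591, 0.0, 0.0]
contact_force: [0.9, 1.2, 0.0]
opening: 0.001
```

```bash
python3 - <<'E'
from st import *
st([555,241.5,121],-17.6)
snap('scene','s11')
i=load('s11')['img'][150:330,300:480]
cv2.imwrite('pics/s11z.png',cv2.resize(i,None,fx=3.3,fy=3.3,interpolation=cv2.INTER_CUBIC))
E
```

```text
t 12.35 pos [555.4 241.6 115.6] yaw -17.56 tilt z [ 2.e-04 -0.e+00 -1.e+00] F [0.9 1.2 0. ] T [-0.01  0.01  0.03] op 0.001 q6 0.55
d [-0.4 -0.1  5.4] dyaw -0.04 level twist [0.   0.01 0.  ]
```

View pics/s11z.png

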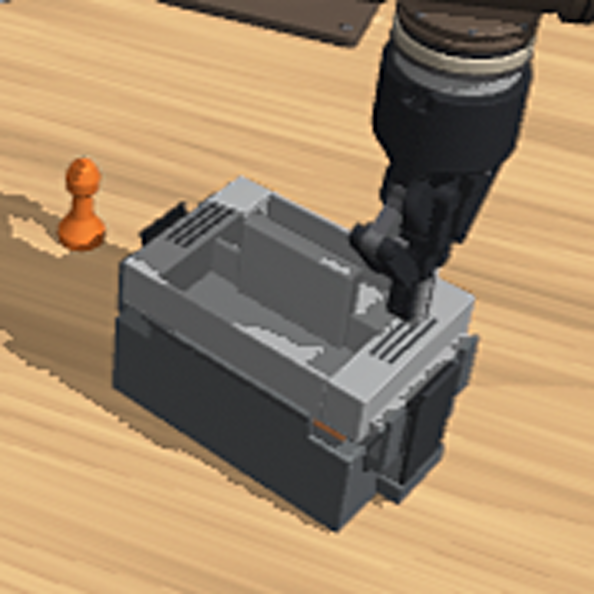

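```bash
python3 - <<'E'
from off import *
c=load('s11');K=np.array([[c['fx'],0,c['cx']],[0,c['fy'],c['cy']],[0,0,1.]])
a=np.radians(72.4);ey=np.array([np.cos(a),np.sin(a)])
P=[[.5554,.2416,.1076],[.5554,.2416,.1156],[.5554,.2416,.120],[*(CC+.075*ey),.1125],[*(CC+.064*ey),.1125],[*(CC+.087*ey),.1125]]
p=cv2.projectPoints(np.array(P),c['rvec'],c['tvec'],K,None)[0][:,0]; print((p-[300,150])*3.3)
W=cloud(c)
q=local(reg(W,(325,460,180,300),.05,.17),CC,72.4)
k=(abs(q[:,1]-75)<9)&(abs(q[:,0])>20)&(abs(q[:,0])<55)&(q[:,2]>100); print('ledge z',np.median(q[k][:,2]))
# gripper lowest points
Q=reg(W,(410,440,225,250),.1,.2); q=local(Q,np.array([.5554,.2416]),72.4)
k=(q[:,2]>116)&(abs(q[:,0])<25)&(abs(q[:,1])<20); print(k.sum(), np.percentile(q[k],[1,50],axis=0))
E
```

```text
[[399.90070811 342.72649364]
 [401.88689751 332.68969091]
 [402.98847155 327.12311136]
 [400.80374518 336.83560213]
 [384.57732855 327.8472778 ]
 [418.75879517 346.78147104]]
ledge z 112.74459265146757
258 [[-10.5250486   -9.37501593 130.20688952]
 [  8.38205761   8.15018338 157.4974132 ]]
```

The tips appear a few mm above the ledge: their lower end is at about (410,318) in the zoom and the ledge centre projects to (401,337). The ledge is unchanged at 112.7 mm. Continue slowly.

>>> move_arm(linear=[[0,0,-0.0015],[0,0,-0.0015]], twist=[[0,0,0],[0,0,0]])

```text
time: 12.57
eef_pos: [0.5554, 0.2416, 0.1123]
tcp_rot: [0.807, 0.591, 0.0, 0.0]
contact_force: [0.6, -0.1, -0.3]
opening: -0.002
```

>>> move_arm(linear=[[0,0,-0.0015],[0,0,-0.0015]], twist=[[0,0,0],[0,0,0]])

```text
time: 12.73
eef_pos: [0.5555, 0.2416, 0.1091]
tcp_rot: [0.807, 0.591, 0.0, 0.0]
contact_force: [-0.1, 0.6, 0.2]
opening: 0.003
```

```bash
python3 - <<'E'
from off import *
st([555,241.5,121],-17.6)
c=snap('scene','s12');snap('wrist','w12')
i=c['img'][150:330,300:480]
cv2.imwrite('pics/s12z.png',cv2.resize(i,None,fx=3.3,fy=3.3,interpolation=cv2.INTER_CUBIC))
q=local(reg(cloud(c),(325,460,180,300),.05,.17),CC,72.4)
k=(abs(q[:,1]-75)<9)&(abs(q[:,0])>20)&(abs(q[:,0])<55)&(q[:,2]>95); print('ledge z',np.median(q[k][:,2]))
E
```

```text
t 12.73 pos [555.5 241.6 109.1] yaw -17.56 tilt z [ 4.e-04  0.e+00 -1.e+00] F [-0.1  0.6  0.2] T [ 0.05 -0.    0.01] op 0.003 q6 0.55
d [-0.5 -0.1 11.9] dyaw -0.04 level twist [-0.    0.03  0.  ]
ledge z 112.65684318543356
```

View pics/s12z.png

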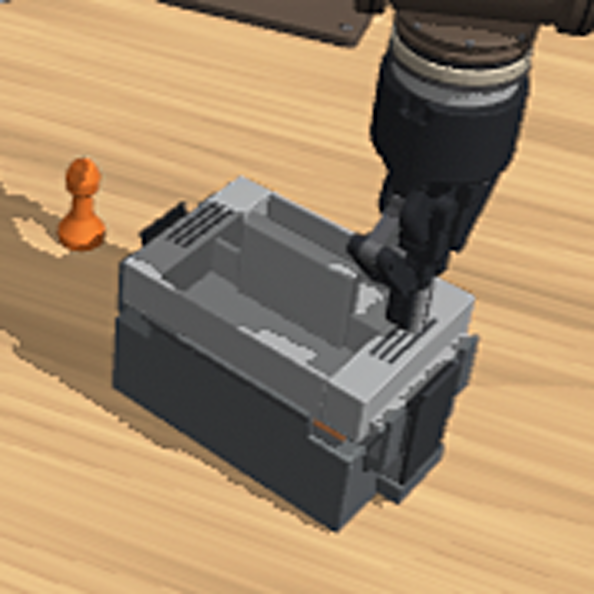

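View pics/w12.png

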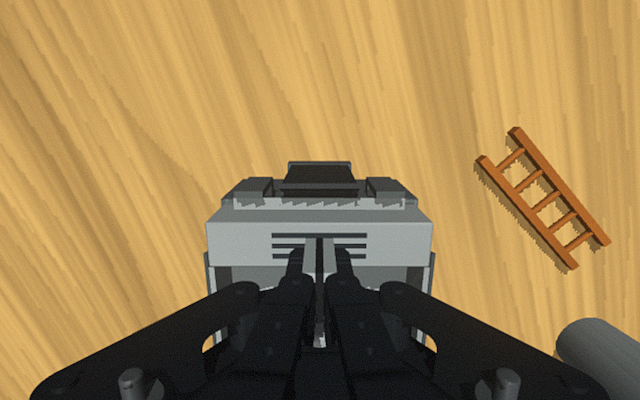

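```bash
python3 - <<'E'
from off import *
W=cloud(load('w12')); cc=np.array([.5555,.2416])
for v in range(232,276,4):
    print(v,[tuple(int(x) for x in np.round(local(W[v,u][None],cc,72.4)[0])) for u in (305,313,320,327,335)])
E
```

```text
232 [(-8, 6, 111), (-3, 6, 111), (0, 7, 112), (4, 6, 111), (8, 6, 111)]
236 [(-7, 5, 112), (-3, 5, 113), (0, 5, 112), (4, 4, 111), (8, 5, 113)]
240 [(-7, 2, 112), (-3, 9, 128), (0, 10, 129), (4, 9, 128), (8, 3, 113)]
244 [(-7, 0, 112), (-3, 9, 133), (0, 9, 133), (4, 9, 133), (8, 0, 112)]
248 [(-6, 9, 137), (-3, 10, 138), (0, 9, 136), (3, 10, 138), (7, 5, 129)]
252 [(-6, 10, 142), (-3, 9, 141), (0, 9, 141), (3, 9, 141), (7, 5, 133)]
256 [(-6, 10, 146), (-3, 9, 145), (0, 10, 146), (3, 9, 145), (7, 9, 145)]
260 [(-6, 9, 149), (-3, 9, 149), (0, 9, 148), (3, 9, 149), (6, 9, 148)]
264 [(-6, 10, 153), (-2, 9, 152), (0, 9, 152), (3, 9, 152), (6, 9, 152)]
268 [(-5, 10, 156), (-2, 9, 156), (0, 9, 155), (3, 9, 155), (6, 10, 156)]Traceback (most recent call last):
  File "<stdin>", line 4, in <module>
  File "<stdin>", line 4, in <genexpr>
ValueError: cannot convert float NaN to integer
```

The wrist depth puts the pad tips at about z 126 while the TCP reads 109, so the tips are higher than the nominal 8 mm suggests. The ledge is still untouched. Continue down by feel.

>>> move_arm(linear=[[0,0,-0.0015],[0,0,-0.0015],[0,0,-0.0015]], twist=[[0,0,0],[0,0,0],[0,0,0]])

```text
time: 13.08
eef_pos: [0.5556, 0.2416, 0.1045]
tcp_rot: [0.807, 0.591, 0.0, 0.0]
contact_force: [0.1, -0.2, 0.7]
opening: -0.0
```

>>> move_arm(linear=[[0,0,-0.0015],[0,0,-0.0015]], twist=[[0,0,0],[0,0,0]])

```text
time: 13.25
eef_pos: [0.5556, 0.2416, 0.1012]
tcp_rot: [0.807, 0.591, 0.0, 0.0]
contact_force: [0.6, -0.7, -0.2]
opening: -0.0
```

>>> move_arm(linear=[[0,0,-0.001],[0,0,-0.001]], twist=[[0,0,0],[0,0,0]])

```text
time: 13.42
eef_pos: [0.5555, 0.2416, 0.0987]
tcp_rot: [0.807, 0.591, 0.0, 0.0]
contact_force: [0.6, -0.2, 0.4]
opening: 0.002
```

>>> move_arm(linear=[[0,0,-0.001],[0,0,-0.001]], twist=[[0,0,0],[0,0,0]])

```text
time: 13.58
eef_pos: [0.5556, 0.2416, 0.0973]
tcp_rot: [0.807, 0.591, 0.0, 0.0]
contact_force: [-1.2, -0.7, 4.2]
opening: 0.0
```

```bash
python3 - <<'E'
from off import *
s,y=st([555,241.5,121],-17.6)
c=snap('scene','s13');w=snap('wrist','w13')
i=c['img'][150:330,300:480]
cv2.imwrite('pics/s13z.png',cv2.resize(i,None,fx=3.3,fy=3.3,interpolation=cv2.INTER_CUBIC))
q=local(reg(cloud(c),(325,460,180,300),.05,.17),CC,72.4)
k=(abs(q[:,1]-75)<9)&(abs(q[:,0])>20)&(abs(q[:,0])<55)&(q[:,2]>95); print('ledge z',np.median(q[k][:,2]))
W=cloud(w)
for v in range(228,256,3):
    print(v,[np.round(local(W[v,u][None],s['eef_pos'][:2],72.4)[0]) for u in (300,313,320)])
E
```

```text
t 13.58 pos [555.6 241.6  97.3] yaw -17.55 tilt z [ 3.e-04 -3.e-04 -1.e+00] F [-1.2 -0.7  4.2] T [-0.13  0.29 -0.01] op 0.0 q6 0.55
d [-0.6 -0.1 23.7] dyaw -0.05 level twist [0.02 0.02 0.  ]
ledge z 111.52108829637633
228 [array([ -9.,  12., 108.]), array([ -3.,  12., 108.]), array([  1.,  12., 108.])]
231 [array([ -9.,  11., 110.]), array([ -3.,  11., 110.]), array([  1.,  11., 110.])]
234 [array([ -9.,  10., 110.]), array([ -3.,  10., 111.]), array([  1.,  10., 110.])]
237 [array([ -9.,   9., 111.]), array([ -3.,   8., 111.]), array([  1.,   8., 110.])]
240 [array([ -9.,   7., 111.]), array([ -3.,   9., 117.]), array([  1.,   9., 117.])]
243 [array([ -9.,   6., 112.]), array([ -3.,   9., 120.]), array([  1.,  10., 121.])]
246 [array([ -9.,   4., 111.]), array([ -3.,  10., 124.]), array([  1.,   9., 123.])]
249 [array([ -9.,   5., 118.]), array([ -3.,   9., 127.]), array([  1.,  10., 127.])]
252 [array([ -9.,   5., 122.]), array([ -2.,   9., 130.]), array([  1.,  10., 130.])]
255 [array([ -8.,   6., 125.]), array([ -2.,   9., 132.]), array([  1.,   9., 132.])]
```

View pics/s13z.png

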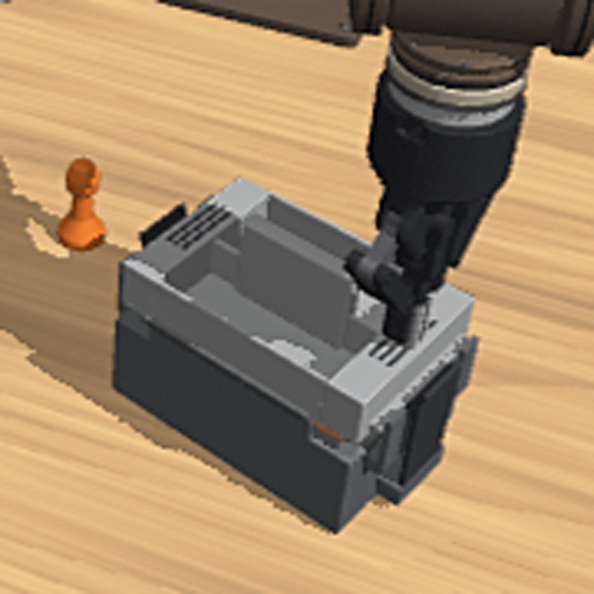

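The zoom shows the fingertips on the +y ledge at about (405,340), with contact at TCP z 97.5. Pressing now.

>>> move_arm(linear=[[0,0,-0.0015],[0,0,-0.0015]], twist=[[0,0,0],[0,0,0]])

```text
time: 13.85
eef_pos: [0.5559, 0.2415, 0.096]
tcp_rot: [0.807, 0.591, -0.0, 0.0]
contact_force: [-2.4, -2.1, 7.0]
opening: 0.003
```

>>> move_arm(linear=[[0,0,-0.0015],[0,0,-0.0015]], twist=[[0,0,0],[0,0,0]])

```text
time: 14.02
eef_pos: [0.5563, 0.2414, 0.0954]
tcp_rot: [0.807, 0.591, -0.0, 0.001]
contact_force: [-3.1, -1.2, 8.3]
opening: 0.005
```

>>> move_arm(linear=[[0,0,-0.0025],[0,0,-0.0025]], twist=[[0,0,0],[0,0,0]])

```text
time: 14.18
eef_pos: [0.5572, 0.2412, 0.0938]
tcp_rot: [0.806, 0.591, 0.0, 0.001]
contact_force: [-3.9, -2.0, 10.4]
opening: 0.002
```

>>> move_arm(linear=[[0,0,-0.003],[0,0,-0.003]], twist=[[0,0,0],[0,0,0]])

```text
time: 14.35
eef_pos: [0.5581, 0.2411, 0.0922]
tcp_rot: [0.806, 0.592, 0.0, 0.002]
contact_force: [-5.6, -1.8, 12.6]
opening: -0.001
```

>>> move_arm(linear=[[-0.0012,0.0002,-0.003],[-0.0012,0.0002,-0.003]], twist=[[0,0,0],[0,0,0]])

```text
time: 14.52
eef_pos: [0.558, 0.2411, 0.0916]
tcp_rot: [0.806, 0.592, 0.001, 0.004]
contact_force: [-4.2, -2.7, 12.7]
opening: 0.002
```

>>> move_arm(linear=[[-0.0012,0.0002,-0.0035],[-0.0012,0.0002,-0.0035]], twist=[[0,0,0],[0,0,0]])

```text
time: 14.68
eef_pos: [0.5581, 0.2411, 0.0911]
tcp_rot: [0.806, 0.592, 0.003, 0.006]
contact_force: [-5.5, -2.6, 14.9]
opening: -0.003
```

```bash
python3 - <<'E'
from st import *
st([555.5,241.5,92],-17.6)
E
```

```text
t 14.68 pos [558.1 241.1  91.1] yaw -17.37 tilt z [ 0.0114 -0.0062 -0.9999] F [-5.5 -2.6 14.9] T [-0.55  0.88 -0.05] op -0.003 q6 0.55
d [-2.6  0.4  0.9] dyaw -0.23 level twist [0.36 0.65 0.  ]
```

>>> move_arm(linear=[[-0.0012,0.0002,-0.004],[-0.0012,0.0002,-0.004]], twist=[[0.4,0.7,-0.2],[0.4,0.7,-0.2]])

```text
time: 14.85
eef_pos: [0.5579, 0.2413, 0.0902]
tcp_rot: [0.807, 0.59, -0.002, -0.005]
contact_force: [-4.5, -3.2, 15.1]
opening: -0.002
```

>>> move_arm(linear=[[-0.0012,0.0002,-0.004],[-0.0012,0.0002,-0.004]], twist=[[0.4,0.7,0],[0.4,0.7,0]])

```text
time: 15.02
eef_pos: [0.5578, 0.2416, 0.0898]
tcp_rot: [0.807, 0.59, -0.007, -0.017]
contact_force: [-5.7, -2.4, 14.9]
opening: -0.001
```

```bash
python3 - <<'E'
from st import *
st([555.5,241.5,92],-17.6)
E
```

```text
t 15.02 pos [557.8 241.6  89.8] yaw -17.59 tilt z [-0.0308  0.0195 -0.9993] F [-5.7 -2.4 14.9] T [-0.62  1.08 -0.02] op -0.001 q6 0.52
d [-2.3 -0.1  2.2] dyaw -0.01 level twist [-1.12 -1.76 -0.  ]
```

>>> move_arm(linear=[[-0.001,0,-0.0045],[-0.001,0,-0.0045]], twist=[[-0.4,-0.7,0],[-0.3,-0.4,0]])

```text
time: 15.18
eef_pos: [0.5582, 0.2412, 0.0883]
tcp_rot: [0.807, 0.59, -0.002, -0.005]
contact_force: [-5.9, -2.9, 17.0]
opening: -0.001
```

```bash
python3 - <<'E'
from tier import *
st([555.5,241.5,92],-17.6)
snap('scene','s14');tier('s14')
st([555.5,241.5,92],-17.6)
E
```

```text
t 15.18 pos [558.2 241.2  88.3] yaw -17.63 tilt z [-0.0093  0.0066 -0.9999] F [-5.9 -2.9 17. ] T [-0.5   1.24  0.01] op -0.001 q6 0.54
d [-2.7  0.3  3.7] dyaw 0.03 level twist [-0.38 -0.53 -0.  ]
s14 ledge+y z 103.7 n 370 xslope -0.02
s14 ledge-y z 107.7 n 280 xslope -0.025
t 15.23 pos [558.1 241.2  88.3] yaw -17.6 tilt z [-0.0087  0.006  -0.9999] F [-4.4 -3.8 16.9] T [-0.7   1.   -0.03] op -0.002 q6 0.54
d [-2.6  0.3  3.7] dyaw 0.0 level twist [-0.35 -0.5  -0.  ]
```

>>> move_arm(linear=[[-0.0025,0.0008,-0.0045],[-0.0025,0.0008,-0.0045]], twist=[[-0.1,-0.2,0],[0,0,0]])

```text
time: 15.4
eef_pos: [0.558, 0.2414, 0.088]
tcp_rot: [0.806, 0.591, 0.002, 0.001]
contact_force: [-3.5, -6.0, 15.8]
opening: -0.001
```

>>> move_arm(linear=[[-0.003,0.001,-0.0045],[-0.003,0.001,-0.0045]], twist=[[0,0,0],[0,0,0]])

```text
time: 15.57
eef_pos: [0.5582, 0.2415, 0.0881]
tcp_rot: [0.806, 0.592, 0.006, 0.007]
contact_force: [-2.2, -6.3, 14.9]
opening: -0.002
```

```bash
python3 - <<'E'
from st import *
st([555.5,241.5,92],-17.6)
E
```

```text
t 15.57 pos [558.2 241.5  88.1] yaw -17.34 tilt z [ 0.0191 -0.0044 -0.9998] F [-2.2 -6.3 14.9] T [-1.13  0.42 -0.01] op -0.002 q6 0.55
d [-2.7  0.   3.9] dyaw -0.26 level twist [0.25 1.1  0.  ]
```

>>> move_arm(linear=[[-0.0025,-0.0008,-0.0055],[-0.0025,-0.0008,-0.0055]], twist=[[0.1,0.5,-0.1],[0.1,0.4,0]])

```text
time: 15.73
eef_pos: [0.5582, 0.2404, 0.087]
tcp_rot: [0.806, 0.592, 0.006, 0.004]
contact_force: [-5.7, 0.3, 18.2]
opening: 0.0
```

>>> move_arm(linear=[[-0.0025,-0.0005,-0.006],[-0.0025,-0.0005,-0.006]], twist=[[0,0,0],[0,0,0]])

```text
time: 15.9
eef_pos: [0.5586, 0.2409, 0.0838]
tcp_rot: [0.806, 0.592, 0.012, 0.006]
contact_force: [-4.5, -1.0, 16.9]
opening: 0.004
```

```bash
python3 - <<'E'
from st import *
st([555.5,241.5,92],-17.6)
E
```

```text
t 15.9 pos [558.6 240.9  83.8] yaw -17.44 tilt z [ 0.027   0.0039 -0.9996] F [-4.5 -1.  16.9] T [-0.42  0.65 -0.02] op 0.004 q6 0.55
d [-3.1  0.6  8.2] dyaw -0.16 level twist [-0.23  1.55  0.  ]
```

```bash
python3 - <<'E'
from tier import *
st([555.5,241.5,92],-17.6)
c=snap('scene','s15');tier('s15')
i=c['img'][150:330,300:480]
cv2.imwrite('pics/s15z.png',cv2.resize(i,None,fx=3.3,fy=3.3,interpolation=cv2.INTER_CUBIC))
st([555.5,241.5,92],-17.6)
E
```

```text
t 15.9 pos [558.6 240.9  83.8] yaw -17.44 tilt z [ 0.027   0.0039 -0.9996] F [-4.5 -1.  16.9] T [-0.42  0.65 -0.02] op 0.004 q6 0.55
d [-3.1  0.6  8.2] dyaw -0.16 level twist [-0.23  1.55  0.  ]
s15 ledge+y z 99.2 n 412 xslope 0.0
s15 ledge-y z 109.0 n 276 xslope -0.001
t 15.95 pos [558.6 240.9  83.6] yaw -17.43 tilt z [ 0.0274  0.0039 -0.9996] F [-2.5 -2.1 15.3] T [-0.26  0.52  0.02] op 0.001 q6 0.55
d [-3.1  0.6  8.4] dyaw -0.17 level twist [-0.22  1.57  0.  ]
```

View pics/s15z.png

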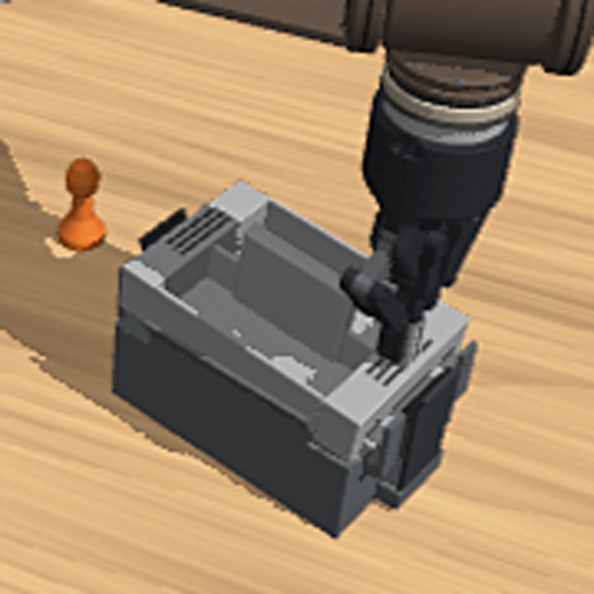

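The zoom shows the +y end down: ledge 99.2 against 109.0 at -y. The push fell while TCP z dropped 3 mm, so it looks snapped. Back off and check that it stays.

>>> move_arm(linear=[[0,0,0.003],[0,0,0.01],[0,0,0.02],[0,0,0.02],[0,0,0]], twist=[[0,0,0],[0,0.5,0],[0,0.5,0],[0,0.4,0],[0,0,0]])

```text
time: 16.37
eef_pos: [0.5596, 0.2415, 0.1391]
tcp_rot: [0.806, 0.592, 0.004, -0.001]
contact_force: [1.0, -0.0, 0.9]
opening: -0.0
```

```bash
python3 - <<'E'
from tier import *
c=snap('scene','s16');tier('s16')
i=c['img'][150:330,300:480]
cv2.imwrite('pics/s16z.png',cv2.resize(i,None,fx=3.3,fy=3.3,interpolation=cv2.INTER_CUBIC))
st([509.5,98.5,120],-17.6)
E
```

```text
s16 ledge+y z 102.8 n 388 xslope 0.002
s16 ledge-y z 108.9 n 264 xslope 0.001
t 16.42 pos [558.4 241.2 136.9] yaw -17.45 tilt z [ 0.0035  0.0051 -1.    ] F [ 0.3 -0.5  0. ] T [ 0.02 -0.03  0.03] op 0.003 q6 0.54
d [ -48.9 -142.7  -16.9] dyaw -0.15 level twist [-0.29  0.2   0.  ]
```

View pics/s16z.png

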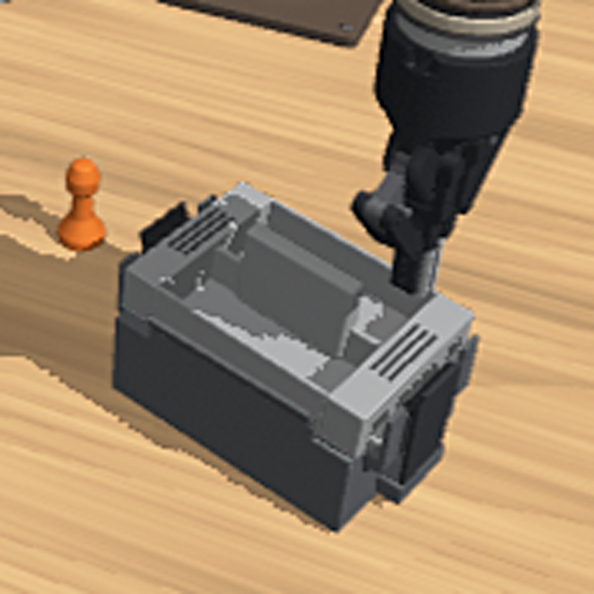

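The +y end stays down with its ledge at 102.8 mm (home 102), so clip a is snapped. Now over to the -y ledge, clearing the fin.

>>> move_arm(linear=[[0,0,0.025],[-0.005,-0.014,0.02],[-0.009,-0.027,0.0],[-0.009,-0.027,0],[-0.009,-0.027,0],[-0.009,-0.025,-0.005],[-0.006,-0.014,-0.01],[0,0,-0.01],[0,0,0],[0,0,0]], twist=[[-0.2,0.2,-0.1],[0,0,0],[0,0,0],[0,0,0],[0,0,0],[0,0,0],[0,0,0],[0,0,0],[0,0,0],[0,0,0]])

```text
time: 17.25
eef_pos: [0.5021, 0.1029, 0.1398]
tcp_rot: [0.806, 0.592, -0.006, -0.005]
contact_force: [0.4, -0.7, 0.1]
opening: 0.003
```

```bash
python3 - <<'E'
from tier import *
st([508.5,98.5,94],-17.6)
read_camera('top')
st([508.5,98.5,94],-17.6)
E
```

```text
t 17.25 pos [502.1 102.9 139.8] yaw -17.45 tilt z [-1.570e-02  3.000e-04 -9.999e-01] F [ 0.4 -0.7  0.1] T [-0.03 -0.    0.03] op 0.003 q6 0.31
d [  6.4  -4.4 -45.8] dyaw -0.15 level twist [-0.02 -0.9  -0.  ]
t 17.3 pos [501.8 103.2 139.5] yaw -17.42 tilt z [-1.670e-02  3.000e-04 -9.999e-01] F [-0.9 -0.8 -0.7] T [-0.01  0.02  0.01] op -0.004 q6 0.31
d [  6.7  -4.7 -45.5] dyaw -0.18 level twist [-0.02 -0.96 -0.  ]
```

>>> move_arm(linear=[[0.004,-0.003,-0.005],[0.002,-0.0015,-0.01],[0,0,-0.01],[0,0,-0.005],[0,0,0],[0,0,0]], twist=[[0,-0.6,-0.1],[0,-0.2,0],[0,0,0],[0,0,0],[0,0,0],[0,0,0]])

```text
time: 17.8
eef_pos: [0.5098, 0.1014, 0.106]
tcp_rot: [0.805, 0.593, 0.0, -0.001]
contact_force: [0.7, -0.2, -0.3]
opening: 0.002
```

```bash
python3 - <<'E'
from tier import *
c=snap('scene','s17')
st([508.5,98.5,94],-17.6)
i=c['img'][150:330,300:480]
cv2.imwrite('pics/s17z.png',cv2.resize(i,None,fx=3.3,fy=3.3,interpolation=cv2.INTER_CUBIC))
E
```

```text
t 17.85 pos [509.7 101.4 106. ] yaw -17.26 tilt z [-6.e-04  1.e-03 -1.e+00] F [-0.   1.1 -0.4] T [ 0.01 -0.02 -0.04] op -0.001 q6 0.3
d [ -1.2  -2.9 -12. ] dyaw -0.34 level twist [-0.06 -0.04 -0.  ]
```

View pics/s17z.png

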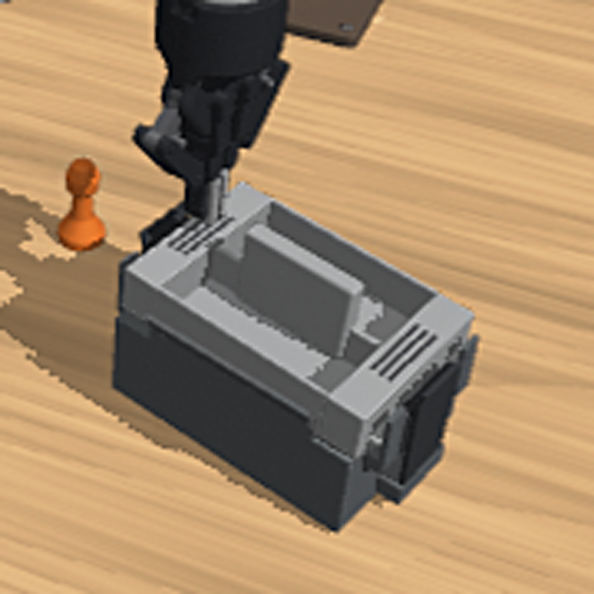

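The zoom shows the fingertips a few mm above the -y ledge at (212,225), nothing else near. Lower and press.

>>> move_arm(linear=[[-0.001,-0.0015,-0.003],[-0.0003,-0.0008,-0.004],[0,0,-0.002],[0,0,-0.001]], twist=[[0,0,-0.3],[0,0,0],[0,0,0],[0,0,0]])

```text
time: 18.18
eef_pos: [0.5092, 0.099, 0.0965]
tcp_rot: [0.807, 0.591, 0.001, 0.0]
contact_force: [0.6, 0.2, -0.6]
opening: -0.004
```

>>> move_arm(linear=[[0,0,-0.0015],[0,0,-0.0015]], twist=[[0,0,0],[0,0,0]])

```text
time: 18.35
eef_pos: [0.5095, 0.0989, 0.0938]
tcp_rot: [0.807, 0.591, 0.001, 0.0]
contact_force: [-0.8, -0.3, 4.4]
opening: -0.0
```

```bash
python3 - <<'E'
from tier import *
st([508.5,98.5,94],-17.6)
E
```

```text
t 18.35 pos [509.5  98.9  93.8] yaw -17.59 tilt z [ 0.0027  0.001  -1.    ] F [-0.8 -0.3  4.4] T [ 0.06  0.32 -0.06] op -0.0 q6 0.3
d [-1.  -0.4  0.2] dyaw -0.01 level twist [-0.06  0.16  0.  ]
```

>>> move_arm(linear=[[-0.001,0,-0.0025],[-0.001,0,-0.0025]], twist=[[0,0.1,0],[0,0,0]])

```text
time: 18.52
eef_pos: [0.5096, 0.0988, 0.0917]
tcp_rot: [0.807, 0.591, 0.002, 0.001]
contact_force: [-0.8, 0.5, 9.1]
opening: -0.002
```

>>> move_arm(linear=[[-0.0015,0,-0.0035],[-0.0015,0,-0.0035]], twist=[[0,0,0],[0,0,0]])

```text
time: 18.68
eef_pos: [0.5097, 0.0986, 0.0894]
tcp_rot: [0.807, 0.591, 0.004, 0.003]
contact_force: [-3.5, -0.0, 12.0]
opening: -0.002
```

```bash
python3 - <<'E'
from tier import *
st([508.5,98.5,94],-17.6)
E
```

```text
t 18.68 pos [509.7  98.6  89.4] yaw -17.56 tilt z [ 1.120e-02 -1.000e-04 -9.999e-01] F [-3.5 -0.  12. ] T [-0.16  0.53  0.  ] op -0.002 q6 0.3
d [-1.2 -0.1  4.6] dyaw -0.04 level twist [0.01 0.64 0.  ]
```

>>> move_arm(linear=[[-0.002,0,-0.0045],[-0.002,0,-0.0045]], twist=[[0,0.3,0],[0,0.2,0]])

```text
time: 18.85
eef_pos: [0.5096, 0.0984, 0.0868]
tcp_rot: [0.807, 0.591, 0.004, 0.003]
contact_force: [-4.2, 0.1, 15.3]
opening: 0.003
```

>>> move_arm(linear=[[-0.002,0,-0.005],[-0.002,0,-0.005]], twist=[[0,0.1,0],[0,0.1,0]])

```text
time: 19.02
eef_pos: [0.5097, 0.0982, 0.0836]
tcp_rot: [0.806, 0.591, 0.005, 0.005]
contact_force: [-3.0, 0.5, 13.1]
opening: -0.003
```

```bash
python3 - <<'E'
from tier import *
st([508.5,98.5,94],-17.6)
E
```

```text
t 19.02 pos [509.7  98.2  83.6] yaw -17.48 tilt z [ 0.0142 -0.002  -0.9999] F [-3.   0.5 13.1] T [-0.04  0.55 -0.02] op -0.003 q6 0.3
d [-1.2  0.3 10.4] dyaw -0.12 level twist [0.12 0.81 0.  ]
```

```bash
python3 - <<'E'
from tier import *
c=snap('scene','s18');tier('s18')
st([508.5,98.5,94],-17.6)
E
```

```text
s18 ledge+y z 98.1 n 336 xslope -0.002
s18 ledge-y z 100.0 n 377 xslope -0.003
t 19.07 pos [509.7  98.2  83.5] yaw -17.49 tilt z [ 0.0143 -0.002  -0.9999] F [-3.3 -0.1 12.7] T [-0.12  0.51  0.03] op -0.001 q6 0.3
d [-1.2  0.3 10.5] dyaw -0.11 level twist [0.11 0.82 0.  ]
```

>>> move_arm(linear=[[-0.002,0,-0.0048],[-0.002,0,-0.0048]], twist=[[0,0.3,0],[0,0.1,0]])

```text
time: 19.23
eef_pos: [0.5098, 0.0982, 0.0816]
tcp_rot: [0.806, 0.592, 0.005, 0.005]
contact_force: [-5.5, -1.1, 19.8]
opening: 0.002
```

```bash
python3 - <<'E'
from tier import *
c=snap('scene','s19');tier('s19')
st([508.5,98.5,94],-17.6)
E
```

```text
s19 ledge+y z 96.0 n 347 xslope 0.002
s19 ledge-y z 97.9 n 378 xslope -0.0
t 19.28 pos [509.8  98.2  81.5] yaw -17.45 tilt z [ 0.0141 -0.0026 -0.9999] F [-6.1 -0.9 17.7] T [-0.05  1.01  0.01] op -0.0 q6 0.3
d [-1.3  0.3 12.5] dyaw -0.15 level twist [0.15 0.81 0.  ]
```

>>> move_arm(linear=[[0,0,0.003],[0,0,0.01],[0,0,0.02],[0,0,0.03],[0,0,0.03],[-0.005,-0.02,0.01],[0,0,0]], twist=[[0,0,0],[0,0,0],[0,0,0],[0,0,0],[0,0,0],[0,0,0],[0,0,0]])

```text
time: 19.87
eef_pos: [0.5042, 0.0781, 0.1917]
tcp_rot: [0.806, 0.592, 0.005, 0.006]
contact_force: [0.9, -0.1, -0.1]
opening: -0.003
```

```bash
python3 - <<'E'
from tier import *
c=snap('scene','s20');tier('s20');snap('top','t20');tier('t20',(180,300,130,225))
i=c['img'][150:330,300:480]
cv2.imwrite('pics/s20z.png',cv2.resize(i,None,fx=3.3,fy=3.3,interpolation=cv2.INTER_CUBIC))
st([509.5,98.5,120],-17.6)
i=load('t20')['img'][120:240,170:320]
cv2.imwrite('pics/t20z.png',cv2.resize(i,None,fx=4,fy=4,interpolation=cv2.INTER_CUBIC))
E
```

```text
s20 ledge+y z 102.0 n 348 xslope 0.0
s20 ledge-y z 102.0 n 259 xslope -0.002
t20 ledge+y z 100.7 n 288 xslope 0.012
t 19.97 pos [503.8  79.6 189.7] yaw -17.36 tilt z [ 0.0131 -0.0013 -0.9999] F [ 1.   0.4 -0.2] T [0.04 0.02 0.02] op 0.0 q6 0.26
d [  5.7  18.9 -69.7] dyaw -0.24 level twist [0.07 0.75 0.  ]
```

View pics/s20z.png

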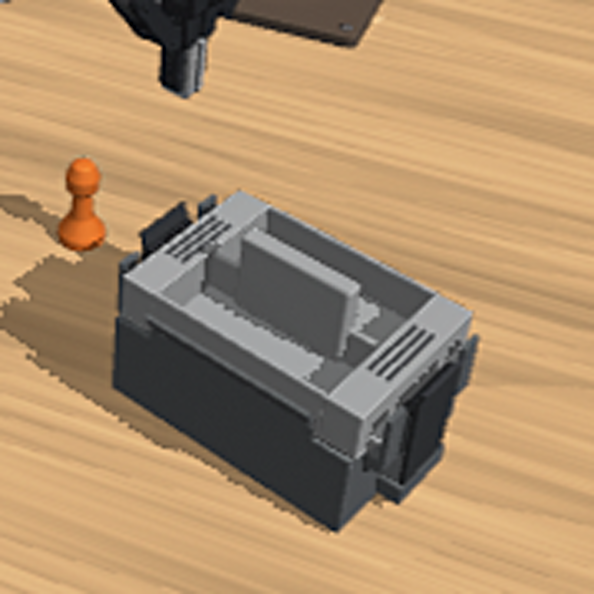

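View pics/t20z.png

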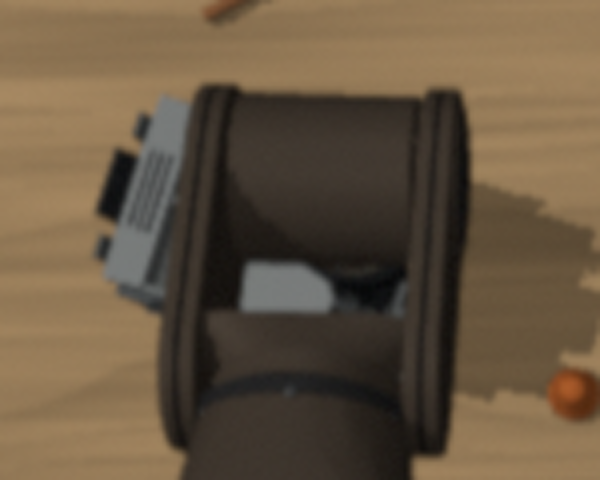

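The scene zoom shows the tier level, both ledges at 102.0 mm, exactly home. I'll move the arm aside for an unobstructed last check.

>>> move_arm(linear=[[0,-0.02,0.01],[0,-0.03,0.01],[0,-0.03,0.01],[0,-0.03,0],[0,-0.03,0],[0,-0.03,0],[0,-0.03,0],[0,-0.03,0],[0,-0.02,0],[0,0,0],[0,0,0]], twist=[[0,0,0],[0,0,0],[0,0,0],[0,0,0],[0,0,0],[0,0,0],[0,0,0],[0,0,0],[0,0,0],[0,0,0],[0,0,0]])

```text
time: 20.88
eef_pos: [0.4961, -0.1728, 0.2029]
tcp_rot: [0.804, 0.594, -0.001, -0.009]
contact_force: [0.4, 0.4, 0.2]
opening: 0.0
```

```bash
python3 - <<'E'
from tier import *
st()
c=snap('scene','s21');tier('s21');t=snap('top','t21');tier('t21',(180,300,130,225))
cv2.imwrite('pics/s21z.png',cv2.resize(c['img'][150:330,300:480],None,fx=3.3,fy=3.3,interpolation=cv2.INTER_CUBIC))
cv2.imwrite('pics/t21z.png',cv2.resize(t['img'][120:240,170:320],None,fx=4,fy=4,interpolation=cv2.INTER_CUBIC))
for tag,b in (('top0',(185,290,140,220)),('t21',(185,290,140,220))):
    q=local(reg(cloud(load(tag)),b,.02,.15),CC,72.4)
    for sg in (1,-1):
        k=(sg*q[:,1]>90)&(sg*q[:,1]<125)&(abs(q[:,0])<20)&(q[:,2]>88)&(q[:,2]<106); print(tag,'clip',sg,k.sum(),np.percentile(q[k][:,1],[10,50,90]))
for tag,b in (('scene0',(312,336,194,230)),('s21',(312,336,194,230))): rect(reg(cloud(load(tag)),b,.02,.1),tag+' pawn')
d=cv2.absdiff(load('scene0')['img'],c['img']).max(2)>60
print('diff spinner',d[262:315,160:225].sum(),'cup',d[278:340,242:288].sum(),'ladder',d[333:362,305:395].sum())
E
```

```text
t 20.88 pos [ 496.1 -172.8  202.9] yaw -17.04 tilt z [-0.0122  0.0131 -0.9998] F [0.4 0.4 0.2] T [ 0.02 -0.    0.04] op 0.0 q6 -0.24
s21 ledge+y z 102.1 n 340 xslope -0.001
s21 ledge-y z 102.0 n 265 xslope -0.001
t21 ledge+y z 100.8 n 284 xslope -0.001
t21 ledge-y z 100.4 n 295 xslope 0.001
top0 clip 1 99 [ 95.38389447 100.76227314 104.43471929]
top0 clip -1 63 [-104.88767344 -100.5958533   -95.48556204]
t21 clip 1 93 [ 95.64804933 101.20954587 104.76748314]
t21 clip -1 56 [-105.07492728 -101.09345166  -96.24043455]
scene0 pawn 166 c [433.3 -14.4] size [20.7 25.2] ang 39.78 z [21.3 54.6 71. ]
s21 pawn 170 c [434.3 -13. ] size [19.4 24.9] ang 34.26 z [20.5 53.4 71.6]
diff spinner 0 cup 0 ladder 0
```

View pics/t21z.png

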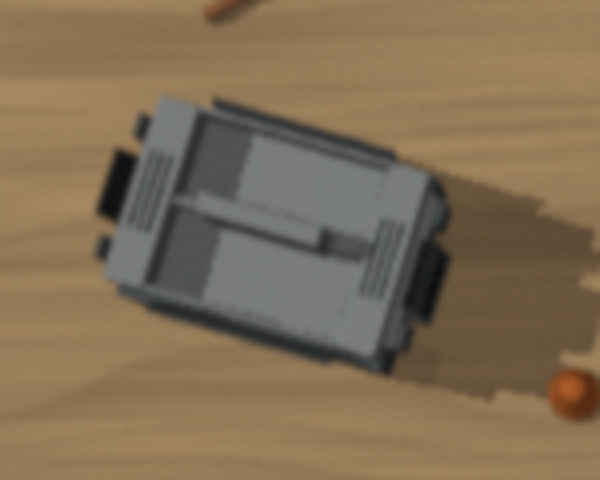

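View pics/s21.png

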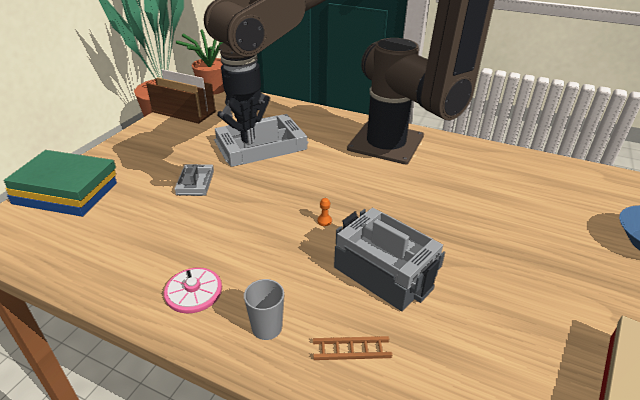

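Both views show the tier seated squarely and level (scene, centre at 390,250), both clips back at rest position, and the other pieces unmoved. The arm is touching nothing, so I'll hand it in.

```bash
python3 -c "
from plant import *
print(get_state()['dq'].round(3)); print(sign_off())"
```

```text
[ 0.015 -0.016 -0.005  0.003  0.005 -0.003]
the job is handed in; nothing more can be done
None
```

The middle-sized upper tier is on the lower tier, level and fully home, and I've handed the job in at about 21 s of the 69 s allowed. I lowered it onto the two clips, let go, then pressed the +y ledge and after it the -y ledge.

**Pressing:** at the +y end the push peaked at about 18 N and then fell as the end dropped about 3 mm. At the -y end it peaked at about 15 N and fell in the same way. I pressed the -y end once more, to about 20 N, because its ledge still read 2 mm high; the highest vertical push I read was about 20 N.

**Last checks:**
- **Level:** with the arm clear, the scene camera put the ledges at 102.1 and 102.0 mm, against 102 mm for home. The top camera read 100.8 and 100.4 mm: level too, but about 1.3 mm lower, within its calibration error.
- **Clips:** both stood within 1 mm of where they started. That they are snapped in is inferred from the force drops and the tier staying down, since their tilt can't be read directly.
- **Other pieces:** spinner, cup and ladder showed no change in the pictures, and the pawn's position agreed within 2 mm, which is measurement noise.

**Disagreements:**
- **Fingertips:** they touched about 14 mm behind the TCP reading, not 8 mm ahead of it as stated. I found the contact by force instead, and the grip on the fin was shallower than I had planned.
- **Side drag:** the first press dragged up to about 6 N sideways, which briefly tilted the tier by about 1°. That was gone once the clip snapped in.

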